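# Load the gas sampler with tubes and close its cover

### The job

Load the gas sampler for the next crater trip: lift its loose cover plate off the two pins and lay it flat on the cork pad, then move every sample tube from the white rack into a free well of the sampler, pushed fully home, and only then seat the cover back on both pins, flat on the rim. Keep the glass tubes upright all the time and leave the canister, the heater core and the vacuum flask alone.

Things in the scene. Friction and masses are not known exactly. Their poses are not given: they have to be found in the camera images.
- sampler: Gas sampler, fixed: grey open-topped housing, outside 250 (x) x 134 (y) x 120 mm tall, inside 200 x 110 mm. Inside, an aluminium block (top 60 mm above the counter) has four round wells 27 mm wide, 45 mm deep, 48 mm apart in a row along x. A steel pin stands on the rim in the middle of each end wall. Origin: centre of the underside; z up.
- pin0 (a point): Foot of one steel pin, on the rim (sampler x = -112.5 mm, y = 0, z = 120 mm). Pin: 10 mm in diameter, 22 mm tall, its upper 8 mm tapered.
- pin1 (a point): Foot of the other, equal pin (sampler x = +112.5 mm, y = 0, z = 120 mm).
- cover: Loose aluminium cover plate, 260 (x) x 144 (y) x 5 mm, about 0.4 kg, with a 15 mm pin hole at x = +/-112.5 mm, y = 0 and a black bridge handle on top. Origin: centre of the plate's underside; z up. At the start it lies on the sampler's rim, pins through its holes (origin 120 mm over the sampler's). Fits either way round.
- handle (a point): Middle of the cover's grip bar, 47 mm above the plate's underside: bar along the cover's x, 100 mm long, 18 mm wide (y), 16 mm high, on two legs at x = +/-42 mm; 34 mm free below it.
- rack: The tube rack, fixed: white block 210 (x) by 70 (y) by 50 mm tall, with four round holes 27 mm wide and 40 mm deep (floor 10 mm above the counter) in a row along x at x = -72, -24, 24, 72 mm. Origin: centre of the underside; z up.
- pad: The cork pad, fixed to the counter: 290 (x) by 190 (y) by 3 mm. Origin: centre of its underside (its top is 3 mm higher).
- tube1: A sample tube (absent in some starts): upright glass tube 24 mm in diameter with a black cap 30 mm in diameter over its top 30 mm; 100 mm tall in all, about 60 g, foot chamfered. Origin: centre of its foot; z along the tube to the cap. Starts in any one of the rack's holes.
- tube2: A sample tube (absent in some starts): upright glass tube 24 mm in diameter with a black cap 30 mm in diameter over its top 30 mm; 100 mm tall in all, about 60 g, foot chamfered. Origin: centre of its foot; z along the tube to the cap. Starts in any one of the rack's holes.
- tube3: A sample tube (absent in some starts): upright glass tube 24 mm in diameter with a black cap 30 mm in diameter over its top 30 mm; 100 mm tall in all, about 60 g, foot chamfered. Origin: centre of its foot; z along the tube to the cap. Starts in any one of the rack's holes.
- tube4: A sample tube (absent in some starts): upright glass tube 24 mm in diameter with a black cap 30 mm in diameter over its top 30 mm; 100 mm tall in all, about 60 g, foot chamfered. Origin: centre of its foot; z along the tube to the cap. Starts in any one of the rack's holes.
- well0 (a point): Centre of the floor of well 0 in the sampler (sampler x = -72 mm, y = 0), 15 mm above the counter, 45 mm below the mouth of the well; a tube is fully home with its origin here.
- well1 (a point): Centre of the floor of well 1 in the sampler (sampler x = -24 mm, y = 0), 15 mm above the counter, 45 mm below the mouth of the well; a tube is fully home with its origin here.
- well2 (a point): Centre of the floor of well 2 in the sampler (sampler x = 24 mm, y = 0), 15 mm above the counter, 45 mm below the mouth of the well; a tube is fully home with its origin here.
- well3 (a point): Centre of the floor of well 3 in the sampler (sampler x = 72 mm, y = 0), 15 mm above the counter, 45 mm below the mouth of the well; a tube is fully home with its origin here.
- canister: Bystander: galvanized sample canister, upright cylinder 94 mm across, 122 mm tall. Origin: centre of its foot. Leave alone.
- heater_core: Bystander: grey ribbed ceramic heater core, upright cylinder 72 mm across, 90 mm tall. Origin: centre of its foot. Leave alone.
- flask: Bystander: silvered vacuum flask, upright cylinder 84 mm across, 210 mm tall with a steel stopper. Origin: centre of its foot. Leave alone.

How it is judged:
On the way, in this order (a step that is already met when the one before it is completed fails the run):
1. The cover lies flat on the cork pad, its centre within 50 mm of the pad's centre, let go and at rest (horizontal distance between cover and pad below 0.05 m and z of cover in the frame of pad below 0.01 m and contact force between cover and the fingers below 0.1 N and linear speed of cover below 0.03 m/s and angle between cover's own z axis and vertical below 0.06 rad), for 0.2 s.
2. With the cover still off (its centre more than 180 mm from the sampler's), every tube present stands fully home in a well of the sampler (foot within 4 mm of the well's floor), let go (((horizontal distance between tube1 and well0 below 0.006 m and z of tube1 in the frame of well0 below 0.004 m) or (horizontal distance between tube1 and well1 below 0.006 m and z of tube1 in the frame of well1 below 0.004 m) or (horizontal distance between tube1 and well2 below 0.006 m and z of tube1 in the frame of well2 below 0.004 m) or (horizontal distance between tube1 and well3 below 0.006 m and z of tube1 in the frame of well3 below 0.004 m)) and angle between each of tube1, tube2, tube3, tube4's own z axis and vertical below 0.12 rad and contact force between each of tube1, tube2, tube3, tube4 and the fingers below 0.1 N and linear speed of each of tube1, tube2, tube3, tube4 below 0.03 m/s and ((horizontal distance between tube2 and well0 below 0.006 m and z of tube2 in the frame of well0 below 0.004 m) or (horizontal distance between tube2 and well1 below 0.006 m and z of tube2 in the frame of well1 below 0.004 m) or (horizontal distance between tube2 and well2 below 0.006 m and z of tube2 in the frame of well2 below 0.004 m) or (horizontal distance between tube2 and well3 below 0.006 m and z of tube2 in the frame of well3 below 0.004 m)) and ((horizontal distance between tube3 and well0 below 0.006 m and z of tube3 in the frame of well0 below 0.004 m) or (horizontal distance between tube3 and well1 below 0.006 m and z of tube3 in the frame of well1 below 0.004 m) or (horizontal distance between tube3 and well2 below 0.006 m and z of tube3 in the frame of well2 below 0.004 m) or (horizontal distance between tube3 and well3 below 0.006 m and z of tube3 in the frame of well3 below 0.004 m)) and ((horizontal distance between tube4 and well0 below 0.006 m and z of tube4 in the frame of well0 below 0.004 m) or (horizontal distance between tube4 and well1 below 0.006 m and z of tube4 in the frame of well1 below 0.004 m) or (horizontal distance between tube4 and well2 below 0.006 m and z of tube4 in the frame of well2 below 0.004 m) or (horizontal distance between tube4 and well3 below 0.006 m and z of tube4 in the frame of well3 below 0.004 m)) and horizontal distance between cover and sampler above 0.18 m), for 0.2 s.
3. The cover is seated again on both pins, flat on the rim, and let go (horizontal distance between cover and sampler below 0.005 m and z of cover in the frame of sampler between 0.116 and 0.1235 m and angle between the x axis of cover and the x axis of sampler, either way round below 0.06 rad and contact force between cover and the fingers below 0.1 N and linear speed of cover below 0.03 m/s and angle between cover's own z axis and vertical below 0.06 rad), for 0.2 s.
At the end, for the whole second after the job is handed in: Every tube present stands upright in a well of the sampler, its foot within 4 mm of the well's floor; the cover lies flat on the sampler's rim with both pins through its holes (within 3 mm of fully down, centre within 5 mm of the sampler's); everything is let go and at rest (all of step 3 and ((horizontal distance between tube1 and well0 below 0.006 m and z of tube1 in the frame of well0 below 0.004 m) or (horizontal distance between tube1 and well1 below 0.006 m and z of tube1 in the frame of well1 below 0.004 m) or (horizontal distance between tube1 and well2 below 0.006 m and z of tube1 in the frame of well2 below 0.004 m) or (horizontal distance between tube1 and well3 below 0.006 m and z of tube1 in the frame of well3 below 0.004 m)) and angle between each of tube1, tube2, tube3, tube4's own z axis and vertical below 0.12 rad and contact force between each of tube1, tube2, tube3, tube4 and the fingers below 0.1 N and linear speed of each of tube1, tube2, tube3, tube4 below 0.03 m/s and ((horizontal distance between tube2 and well0 below 0.006 m and z of tube2 in the frame of well0 below 0.004 m) or (horizontal distance between tube2 and well1 below 0.006 m and z of tube2 in the frame of well1 below 0.004 m) or (horizontal distance between tube2 and well2 below 0.006 m and z of tube2 in the frame of well2 below 0.004 m) or (horizontal distance between tube2 and well3 below 0.006 m and z of tube2 in the frame of well3 below 0.004 m)) and ((horizontal distance between tube3 and well0 below 0.006 m and z of tube3 in the frame of well0 below 0.004 m) or (horizontal distance between tube3 and well1 below 0.006 m and z of tube3 in the frame of well1 below 0.004 m) or (horizontal distance between tube3 and well2 below 0.006 m and z of tube3 in the frame of well2 below 0.004 m) or (horizontal distance between tube3 and well3 below 0.006 m and z of tube3 in the frame of well3 below 0.004 m)) and ((horizontal distance between tube4 and well0 below 0.006 m and z of tube4 in the frame of well0 below 0.004 m) or (horizontal distance between tube4 and well1 below 0.006 m and z of tube4 in the frame of well1 below 0.004 m) or (horizontal distance between tube4 and well2 below 0.006 m and z of tube4 in the frame of well2 below 0.004 m) or (horizontal distance between tube4 and well3 below 0.006 m and z of tube4 in the frame of well3 below 0.004 m))); the robot touches nothing.
It fails at once if A sample tube is tipped by more than 45 degrees (angle between any of tube1, tube2, tube3, tube4's own z axis and vertical above 0.785 rad).
It fails at once if The canister, the heater core or the vacuum flask is pushed more than 25 mm or tipped by more than 15 degrees (distance of any of canister, heater_core, flask from where it was at the start of the episode above 0.025 m or angle between any of canister, heater_core, flask's own z axis and vertical above 0.26 rad).
Of tube1, tube2, tube3, tube4 only 2 to 4 are there at a start; the rules pass over those that are not, and their reading is None.
At some moment in a run one of cover may be knocked a few centimetres aside while the robot is not near it.
It also fails if it takes over 210 s, if anything falls off the work surface, if the arm or the gripper's body presses on something with over 40 N, if the wrist force passes 120 N, or if a joint passes its speed limit or range.

### The arm

A 6-joint arm with a two-finger parallel gripper is mounted at the origin on the work surface. World frame = base frame: x ahead of the robot, y to its left, z up, the work surface at z = 0. Lengths are in m, angles in rad, forces in N, time in s.
With the tool pointing down it reaches from about 0.35 to 0.725 m from the base axis. Payload 6 kg.
Tool frame: the origin (TCP) lies on the centre line of the jaws, within the pads' length; the fingertips stand 25 mm ahead of it and the grasp point (between the pads) lies 6 mm ahead of it; x points along the fingers, y is the direction in which the jaws open and shut, and the axes are right-handed (so a half turn about x gives the same grasp; the last joint's range is limited). The gripper opens to 85 mm and grips with 20 to 120 N. Pads are 22 mm wide; open, the fingers measure 114 mm over their backs; the gripper's body (76 mm by 85 mm) begins 54 mm behind the grasp point. The pads swing forward as they close: fully open they stand 13 mm farther back than shut.
Start: joints at [-0.973, 0.04, 0.085, 0, -1.615, -0.334], TCP at [0.156, -0.579, 0.256] pointing down, gripper open.
Joint ranges: [-2.56, 2.56], [-1.29, 2.01], [-1.08, 1.49], [-3.29, 1.98], [-2.81, -0.18], [-2.99, 2.99]. Speed limits (rad/s): [2.57, 2.57, 3.01, 3.14, 3.14, 3.14].

### API

Orientations are given as a 3x3 rotation matrix whose columns are the frame's x, y, z axes.
In Python, from rig import robot, get_image, calibration gives the robot as it stands. The module is installed in compiled form; this text tells all that it offers.
- The arm moves only by the tool carry_out, never from a script. Its argument "deltas" is a list of rows, each a list of 6 numbers: the shift along the world's x, y, z in m, then the turn, a rotation vector about the world's x, y, z in degrees. In form: [[tx, ty, tz, rx, ry, rz], ...]. A call has 1 to 12 rows; each row is the pose to reach, as a shift and turn from the pose commanded when the call began; what a row does not reach only later rows make up. A row lasts 1/8 s, in which the tool goes at most 62.5 mm and 10.7 degrees, less where a joint would pass 70% of its speed; a pose out of reach is approached as far as the arm can. A call with a gripper value outside its range is refused whole. "claw" is the finger opening in m, from 0 to 0.0854, set as the call begins (left out, the last holds). The fingers move at their own pace and stop on an object; "newtons" is the grip in N (left out, the last holds). Time passes only in rows, so rows that repeat a pose let the fingers close. It gives the time, the measured TCP pose, the force and the opening at its end, in the units of the state.
- robot.read_state(): the state, without advancing time (a new reading comes with each control period).
- get_image(name): name is "scene" or "top" or "wrist"; returns the picture (400x640x3 uint8, red, green, blue); there is no depth.
- calibration(name): a dict with "fx", "fy", "cx", "cy" (pixels), "dist" ([k1, k2, p1, p2, k3] as OpenCV has them; the pictures are not rectified), "extrinsics" (4x4, takes a point from world to camera coordinates). Camera axes: x right, y down, z forward; pixel columns grow to the right and rows downward; lengths in m; the calibration is good to about 2 mm. A picture is of the moment at which its call begins: read the wrist's pose just before it. calibration takes no time and is no camera call; for the wrist camera it gives the pose at the moment of the call.
- robot.sign_off(): hands the job in, once; it reports no verdict.
The state is a dict: "time": time; "joints": joint angles; "joint_vel": joint speeds; "effort": joint torques, N m; "position": TCP position; "tool_rot": TCP orientation; "ft_force": force on the tool from outside, world axes, zero at the start; "moment": the same for the moment, N m; "grip_width": finger opening in m.
Only numpy, scipy, OpenCV 4.12 (cv2) and the standard library are available. Lean on these libraries where they do the work, as an engineer would, in place of code of your own. Each camera call takes 0.05 s, during which the arm holds its last target.

## Working session

There is one attempt and no reset: what is moved stays moved. The work goes in short steps, Python scripts to look and compute and a tool call to move; the robot and the scene stay as the last step left them, time stands still between calls to the robot, and variables do not carry over. Pictures are saved under pics/ and viewed, and the job is handed in when it is done.

Besides the shell and the picture viewer there is one more tool, called after "Call:" by a JSON object that holds its "api" and its "payload", one argument or row to a line. carry_out: Moves the arm, as the interface text tells. Its arguments: {"type":"object","properties":{"deltas":{"type":"array","items":{"type":"array","items":{"type":"number"}}},"claw":{"type":"number"},"newtons":{"type":"number"}},"required":["deltas"]}

```bash
mkdir -p pics; ls; cat > h.py <<'E'
import numpy as np, cv2
from rig import robot,get_image,calibration
def snap(n,f):
    c=calibration(n); im=get_image(n); cv2.imwrite('pics/'+f,im[:,:,::-1]); np.savez('pics/'+f+'.npz',K=np.array([[c['fx'],0,c['cx']],[0,c['fy'],c['cy']],[0,0,1]]),d=np.array(c['dist'],float),E=np.array(c['extrinsics'])); return im
def load(f):
    z=np.load('pics/'+f+'.npz'); return z['K'],z['d'],z['E']
def ray(f,uv):
    K,d,E=load(f); p=cv2.undistortPoints(np.array([[uv]],float),K,d)[0,0]
    R=E[:3,:3];t=E[:3,3]; v=R.T@np.array([p[0],p[1],1]); o=-R.T@t; return o,v/np.linalg.norm(v)
def atz(f,uv,z):
    o,v=ray(f,uv); return o+v*(z-o[2])/v[2]
def tri(obs):
    A=0;b=0
    for f,uv in obs:
        o,v=ray(f,uv);P=np.eye(3)-np.outer(v,v);A=A+P;b=b+P@o
    x=np.linalg.solve(A,b); return x,[np.linalg.norm((np.eye(3)-np.outer(ray(f,uv)[1],ray(f,uv)[1]))@(x-ray(f,uv)[0])) for f,uv in obs]
def proj(f,X):
    K,d,E=load(f); return cv2.projectPoints(np.array(X,float).reshape(-1,1,3),cv2.Rodrigues(E[:3,:3])[0],E[:3,3],K,d)[0].reshape(-1,2)
E
python3 - <<'E'
from h import *
print(robot.read_state())
for n in ['scene','top','wrist']:
    snap(n,n+'0.png'); print(n,np.round(load(n+'0.png')[2],3).tolist(),load(n+'0.png')[0].tolist())
E
```

```text
pics
{'time': 0.0, 'joints': array([-9.73288586e-01,  4.08365016e-02,  8.38163432e-02, -4.53738328e-04,
       -1.61552054e+00, -3.33709261e-01]), 'joint_vel': array([-0.00026709,  0.00096018,  0.00034132, -0.00025306,  0.0013602 ,
       -0.00067577]), 'effort': array([-6.42162213e-04, -3.68205464e+01,  3.47410190e+01,  6.93224072e+00,
       -5.43188100e-03, -1.42519519e-05]), 'position': array([ 0.15645945, -0.57894567,  0.25526984]), 'tool_rot': array([[-6.06610256e-04, -2.60768160e-01,  9.65401263e-01],
       [ 1.69715832e-03,  9.65399782e-01,  2.60768826e-01],
       [-9.99998376e-01,  1.79662383e-03, -1.43056557e-04]]), 'ft_force': array([ 0.3283053 ,  0.11043673, -0.45827644]), 'moment': array([-0.02740478, -0.00532365,  0.00346098]), 'grip_width': 0.0855483827538439}
scene [[0.756, 0.654, -0.011, -0.464], [0.397, -0.472, -0.787, -0.135], [-0.52, 0.591, -0.616, 1.523], [0.0, 0.0, 0.0, 1.0]] [[417.14540328399784, 0.0, 326.8429946940365], [0.0, 417.14540328399784, 199.74388758273008], [0.0, 0.0, 1.0]]
top [[0.024, -1.0, -0.008, -0.002], [-0.996, -0.023, -0.083, 0.594], [0.083, 0.01, -0.997, 1.34], [0.0, 0.0, 0.0, 1.0]] [[464.8161761749092, 0.0, 316.68613533580475], [0.0, 464.8161761749092, 192.34806215033151], [0.0, 0.0, 1.0]]
wrist [[-0.26, 0.966, 0.001, 0.6], [0.931, 0.251, 0.266, -0.034], [0.256, 0.07, -0.964, 0.378], [0.0, 0.0, 0.0, 1.0]] [[275.3303639676103, 0.0, 320.9301377296206], [0.0, 275.3303639676103, 201.12427399358975], [0.0, 0.0, 1.0]]
```

View pics/scene0.png

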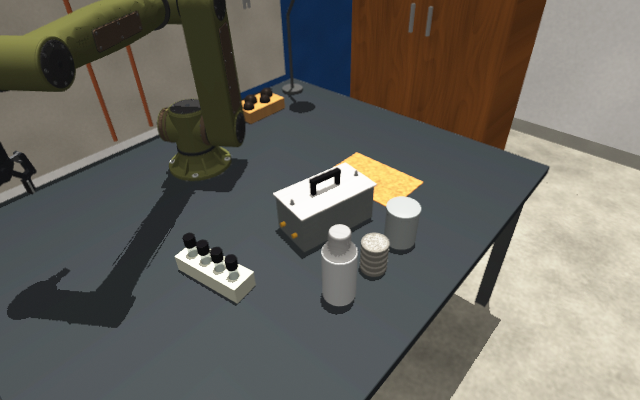

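View pics/top0.png

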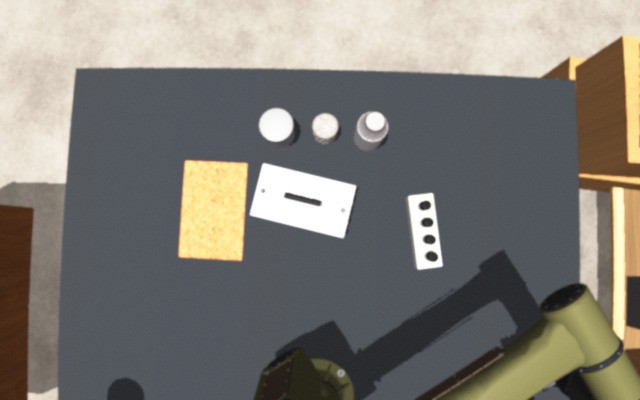

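View pics/wrist0.png

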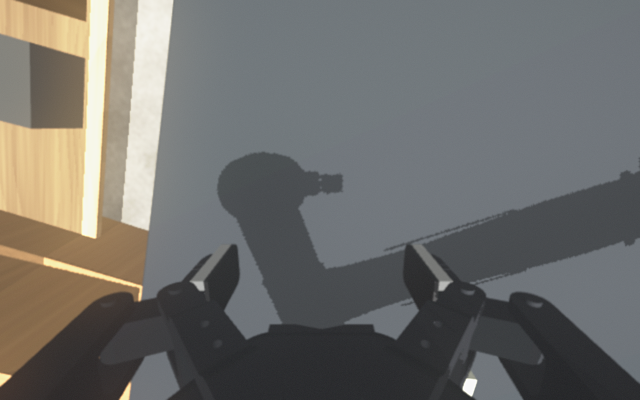

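The scene view shows four capped tubes in the white rack, with the cover on the sampler and the pad behind it. The top view shows the pad around (213,210), the cover around (303,200) and the caps from (425,205) to (432,256).

```bash
python3 - <<'E'
from h import *
t='top0.png'
for n,z,l in [('cover',.125,[(262,164),(357,184),(346,238),(250,216)]),('pinsfoot',.142,[(263,190),(343,210)]),('handle',.172/1,[(284,194),(322,204)]),('pad',.003,[(184,160),(247,163),(242,261),(178,258)]),('rack',.05,[(408,195),(434,193),(442,268),(416,270)]),('caps',.11,[(425,205),(427,222),(429,239),(432,256)])]:
    P=np.array([atz(t,p,z) for p in l]); d=P[1]-P[0]
    print(n,P.round(3)[:,:2].tolist(),'c',P.mean(0).round(3), np.degrees(np.arctan2(d[1],d[0])).round(1))
print(tri([(t,(303,199)),('scene0.png',(325,176))]))
# crops
im=cv2.imread('pics/scene0.png')[140:310,160:440]; cv2.imwrite('pics/s0c.png',cv2.resize(im,None,fx=2.8,fy=2.8,interpolation=2))
im=cv2.imread('pics/top0.png')[90:290,160:460]; cv2.imwrite('pics/t0c.png',cv2.resize(im,None,fx=2.6,fy=2.6,interpolation=2))
E
```

```text
cover [[0.66, 0.163], [0.611, -0.098], [0.464, -0.071], [0.517, 0.191]] c [0.563 0.046 0.125] -100.7
pinsfoot [[0.587, 0.155], [0.538, -0.061]] c [0.563 0.047 0.142] -102.7
handle [[0.575, 0.096], [0.551, -0.004]] c [0.563 0.046 0.172] -103.4
pad [[0.685, 0.418], [0.679, 0.224], [0.386, 0.229], [0.389, 0.422]] c [0.535 0.323 0.003] -91.6
rack [[0.59, -0.252], [0.598, -0.328], [0.382, -0.353], [0.375, -0.278]] c [ 0.486 -0.303  0.05 ] -84.3
caps [[0.559, -0.288], [0.512, -0.294], [0.465, -0.3], [0.419, -0.309]] c [ 0.489 -0.298  0.11 ] -172.8
(array([0.56494288, 0.04748513, 0.16815473]), [np.float64(0.0019573181159993343), np.float64(0.0019573181159994834)])
```

View pics/t0c.png

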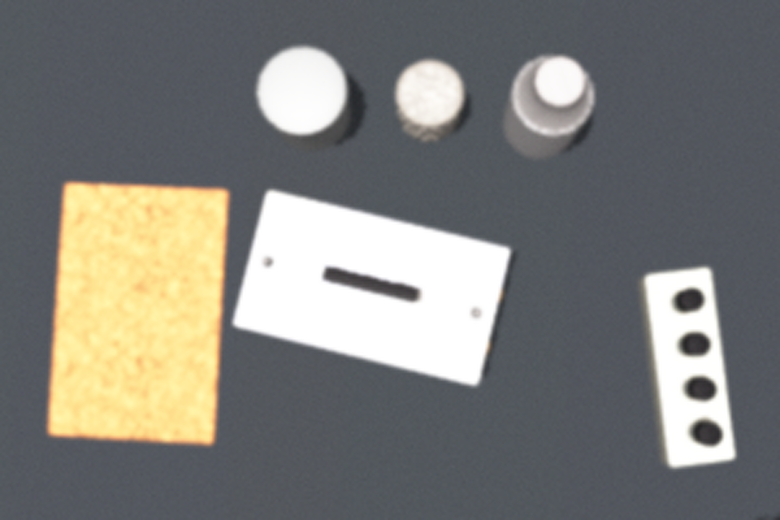

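View pics/s0c.png

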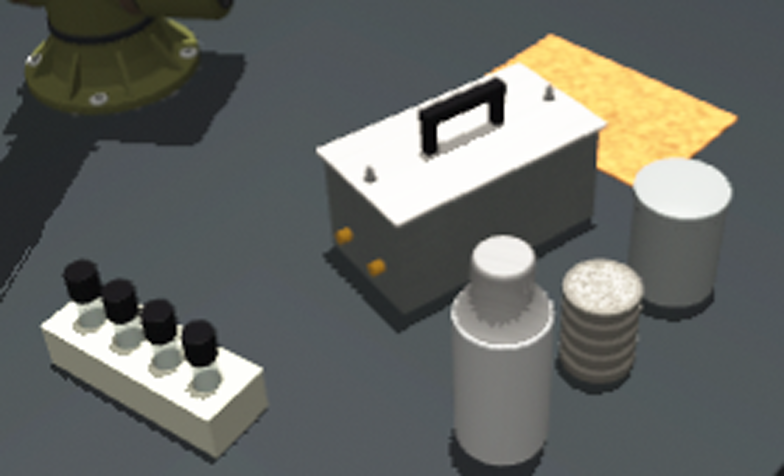

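```bash
python3 - <<'E'
from h import *
E=load('wrist0.png')[2]; s=robot.read_state(); R=s['tool_rot']
c=-E[:3,:3].T@E[:3,3]
print('cam in tool',R.T@(c-s['position']),'axes(cols) in tool',(R.T@E[:3,:3].T).round(3).tolist())
E
```

```text
cam in tool [-1.17604208e-01  2.20188703e-05 -6.79668040e-02] axes(cols) in tool [[0.0, -0.266, 0.964], [1.0, -0.0, -0.001], [0.001, 0.964, 0.266]]
```

Call:
{"api": "carry_out", "payload": {
  "deltas": [
    [0.03, 0.025, 0.01, 0, 0, 0],
    [0.06, 0.05, 0.02, 0, 0, 0],
    [0.09, 0.075, 0.03, 0, 0, 0],
    [0.12, 0.1, 0.04, 0, 0, 0],
    [0.15, 0.13, 0.05, 0, 0, 0],
    [0.18, 0.155, 0.06, 0, 0, 0],
    [0.21, 0.18, 0.07, 0, 0, 0],
    [0.24, 0.205, 0.08, 0, 0, 0],
    [0.25, 0.21, 0.08, 0, 0, 0],
    [0.25, 0.21, 0.08, 0, 0, 0],
    [0.25, 0.21, 0.08, 0, 0, 0]
  ]
}}

```text
time: 1.52
position: [0.4057, -0.3698, 0.3358]
tool_rot: [[-0.001, -0.26, 0.966], [0.0, 0.966, 0.26], [-1.0, 0.0, -0.001]]
ft_force: [0.1, 0.7, 0.4]
grip_width: 0.0854
```

```bash
python3 - <<'E'
from h import *
snap('wrist','w1.png')
E
```

```text
(no output)
```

View pics/w1.png

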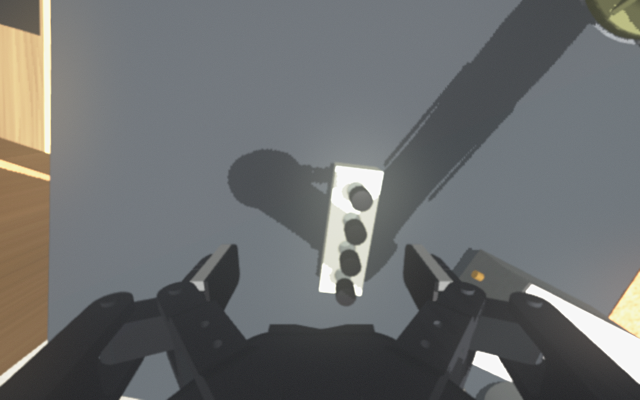

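Call:
{"api": "carry_out", "payload": {
  "deltas": [
    [0.02, 0.04, 0.01, 0, 0, 7.5],
    [0.035, 0.08, 0.01, 0, 0, 15],
    [0.05, 0.12, 0.01, 0, 0, 22.5],
    [0.065, 0.16, 0.01, 0, 0, 30],
    [0.08, 0.2, 0.01, 0, 0, 38],
    [0.095, 0.24, 0.01, 0, 0, 46],
    [0.11, 0.28, 0.01, 0, 0, 54],
    [0.125, 0.31, 0.01, 0, 0, 60],
    [0.134, 0.329, 0.01, 0, 0, 62.3],
    [0.134, 0.329, 0.01, 0, 0, 62.3],
    [0.134, 0.329, 0.01, 0, 0, 62.3]
  ]
}}

```text
time: 2.95
position: [0.5403, -0.0411, 0.3465]
tool_rot: [[0.0, -0.976, 0.22], [-0.0, 0.22, 0.976], [-1.0, -0.0, -0.0]]
ft_force: [0.5, -1.4, 0.5]
grip_width: 0.085
```

```bash
python3 - <<'E'
from h import *
print(robot.read_state()['joints'].round(3))
snap('wrist','w2.png')
E
```

```text
[ 0.295 -0.086  0.126  0.    -1.783 -0.517]
```

View pics/w2.png

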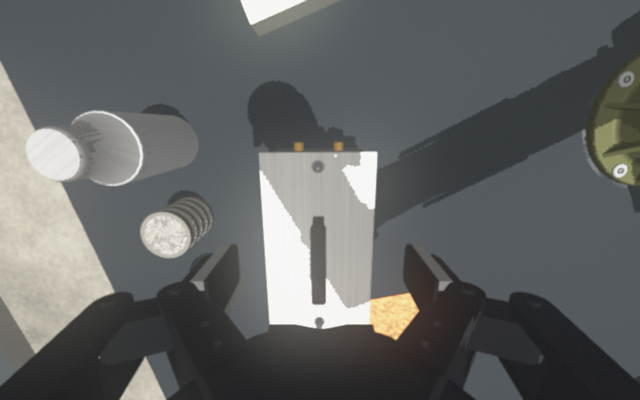

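The wrist view shows the cover almost square to the gripper, with pin heads near (318,166) and (319,322) and the grip bar spanning (318,218) to (318,303). I'll refine these positions.

```bash
python3 - <<'E'
from h import *
im=cv2.imread('pics/w2.png')[140:340,240:400]; cv2.imwrite('pics/w2c.png',cv2.resize(im,None,fx=3,fy=3,interpolation=cv2.INTER_CUBIC))
E
```

```text
(no output)
```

View pics/w2c.png

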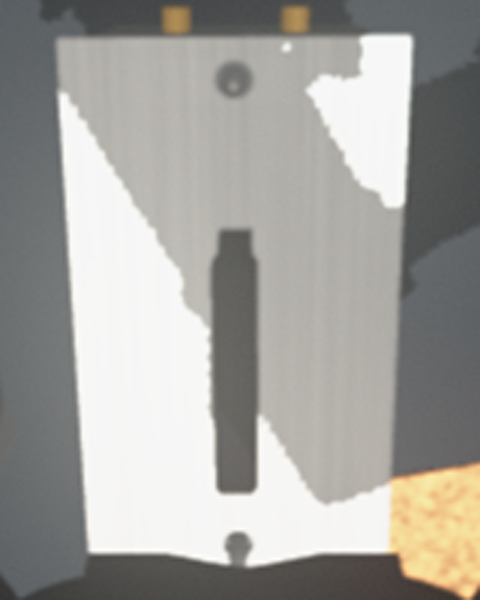

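```bash
python3 - <<'E'
from h import *
w='w2.png'
a=atz(w,(318,225.3),.175);b=atz(w,(318.7,304.3),.175);print('bar',a.round(4),b.round(4),(a+b)/2,np.linalg.norm(a-b),np.degrees(np.arctan2(*(b-a)[1::-1])))
c=atz(w,(259,152.7),.125);d=atz(w,(377.7,152),.125);print('nearedge',c.round(4),d.round(4),np.linalg.norm(c-d),np.degrees(np.arctan2(*(d-c)[1::-1])))
e=atz(w,(240+89/3,140+552/3),.125);print(e, np.degrees(np.arctan2(*(e-c)[1::-1])))
p=atz(w,(318.5,168),.135);q=atz(w,(319,323),.135);print('pins',p,q,(p+q)/2,np.linalg.norm(p-q),np.degrees(np.arctan2(*(q-p)[1::-1])))
# height check: two-view tri
print(tri([(w,(318.35,264.8)),('top0.png',(160+371/2.6,90+284/2.6))]))
print(tri([(w,(318.35,264.8)),('scene0.png',(160+462/2.8,140+101/2.8))]))
E
```

```text
bar [ 0.5517 -0.0028  0.175 ] [0.5735 0.0966 0.175 ] [0.56260295 0.04690561 0.175     ] 0.10175038497620661 77.58803367764087
nearedge [ 0.6054 -0.0922  0.125 ] [ 0.4643 -0.0612  0.125 ] 0.14449272891809636 167.60216263257104
[0.65868558 0.14813211 0.125     ] 77.49540256959558
pins [ 0.53847319 -0.05948065  0.135     ] [0.58659851 0.15442519 0.135     ] [0.56253585 0.04747227 0.135     ] 0.21925272233080717 77.32050711454039
(array([0.56266276, 0.04677828, 0.1713707 ]), [np.float64(3.8321567577429386e-05), np.float64(3.832156757752207e-05)])
(array([0.56376498, 0.05076523, 0.16533983]), [np.float64(0.000789090883943115), np.float64(0.0007890908839431019)])
```

Call:
{"api": "carry_out", "payload": {
  "deltas": [
    [0.006, 0.022, -0.01, 0, 0, 0.2],
    [0.012, 0.046, -0.03, 0, 0, 0.2],
    [0.018, 0.07, -0.05, 0, 0, 0.2],
    [0.022, 0.086, -0.07, 0, 0, 0.2],
    [0.0225, 0.088, -0.09, 0, 0, 0.2],
    [0.0225, 0.088, -0.11, 0, 0, 0.2],
    [0.0225, 0.088, -0.13, 0, 0, 0.2],
    [0.0225, 0.088, -0.145, 0, 0, 0.2],
    [0.0225, 0.088, -0.16, 0, 0, 0.2],
    [0.0225, 0.088, -0.17, 0, 0, 0.2],
    [0.0225, 0.088, -0.173, 0, 0, 0.2],
    [0.0225, 0.088, -0.173, 0, 0, 0.2]
  ],
  "claw": 0.055
}}

```text
time: 4.5
position: [0.5631, 0.0478, 0.1736]
tool_rot: [[0.0, -0.977, 0.214], [-0.0, 0.214, 0.977], [-1.0, -0.0, 0.0]]
ft_force: [-0.2, -0.5, 1.0]
grip_width: 0.0551
```

Call:
{"api": "carry_out", "payload": {
  "deltas": [
    [0, 0, 0, 0, 0, 0],
    [0, 0, 0, 0, 0, 0],
    [0, 0, 0, 0, 0, 0],
    [0, 0, 0, 0, 0, 0],
    [0, 0, 0, 0, 0, 0],
    [0, 0, 0, 0, 0, 0]
  ],
  "claw": 0.005,
  "newtons": 60
}}

```text
time: 5.25
position: [0.5633, 0.0478, 0.174]
tool_rot: [[0.001, -0.977, 0.214], [0.0, 0.214, 0.977], [-1.0, -0.001, 0.0]]
ft_force: [0.1, -0.3, 5.6]
grip_width: 0.0167
```

```bash
python3 - <<'E'
from h import *
s=robot.read_state();print(s['ft_force'],s['grip_width'],s['position'],s['tool_rot'].round(4).tolist())
snap('wrist','w3.png');snap('scene','s3.png')
im=cv2.imread('pics/s3.png')[100:300,230:450]; cv2.imwrite('pics/s3c.png',cv2.resize(im,None,fx=2.5,fy=2.5))
E
```

```text
[ 0.113495   -0.33269999  5.57557986] 0.01672660412988028 [0.56327309 0.0478414  0.17403166] [[0.0012, -0.9768, 0.2144], [0.0002, 0.2144, 0.9768], [-1.0, -0.0011, 0.0004]]
```

View pics/w3.png

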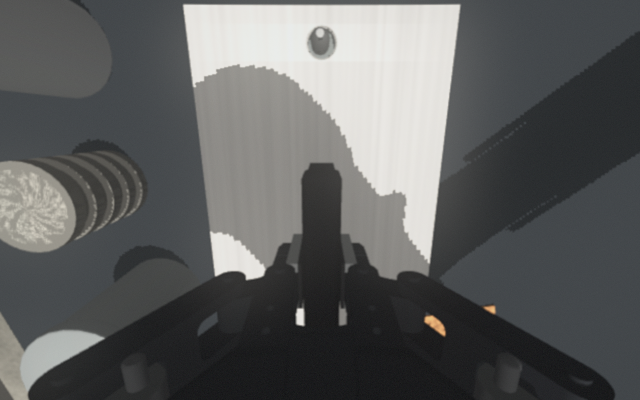

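View pics/s3c.png

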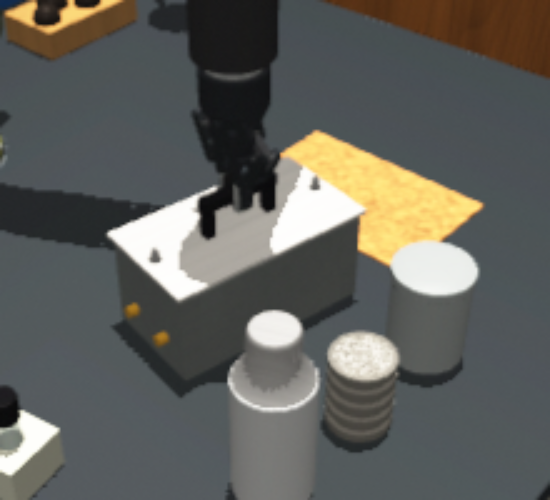

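Call:
{"api": "carry_out", "payload": {
  "deltas": [
    [0, 0, 0.005, 0, 0, 0],
    [0, 0, 0.012, 0, 0, 0],
    [0, 0, 0.02, 0, 0, 0],
    [0, 0, 0.03, 0, 0, 0],
    [0, 0, 0.045, 0, 0, 0],
    [0, 0, 0.06, 0, 0, 0],
    [0, 0, 0.08, 0, 0, 0],
    [0, 0, 0.1, 0, 0, 0],
    [0, 0, 0.1, 0, 0, 0],
    [0, 0, 0.1, 0, 0, 0]
  ]
}}

```text
time: 6.6
position: [0.5628, 0.0479, 0.2726]
tool_rot: [[-0.001, -0.977, 0.214], [0.0, 0.214, 0.977], [-1.0, 0.001, 0.0]]
ft_force: [0.9, 0.5, -4.0]
grip_width: 0.0167
```

```bash
python3 - <<'E'
from h import *
s=robot.read_state();print(s['ft_force'],s['moment'],s['joints'].round(3))
snap('wrist','w4.png');snap('scene','s4.png')
im=cv2.imread('pics/s4.png')[60:300,210:450]; cv2.imwrite('pics/s4c.png',cv2.resize(im,None,fx=2.5,fy=2.5))
E
```

```text
[ 0.94722445  0.49620347 -3.96273631] [0.02032586 0.00708039 0.04111304] [ 4.400e-01 -5.000e-02  2.500e-02 -1.000e-03 -1.647e+00 -6.560e-01]
```

View pics/s4c.png

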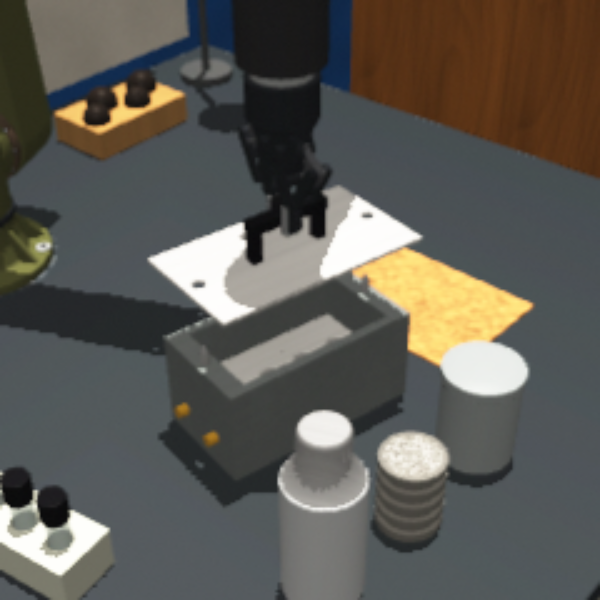

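View pics/w4.png

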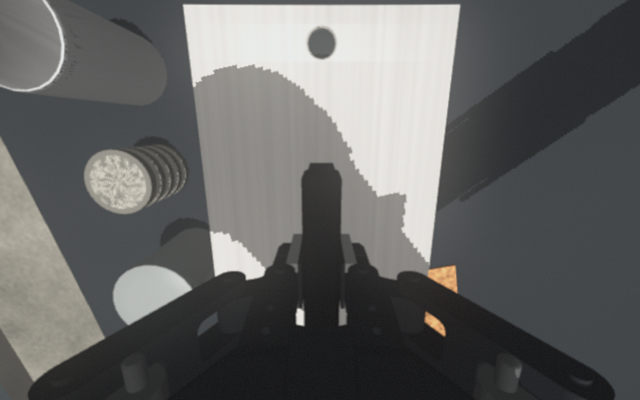

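Call:
{"api": "carry_out", "payload": {
  "deltas": [
    [0, 0.015, 0, 0, 0, 7],
    [0, 0.04, 0, 0, 0, 16],
    [-0.003, 0.07, 0, 0, 0, 25],
    [-0.006, 0.1, 0, 0, 0, 35],
    [-0.009, 0.13, 0, 0, 0, 45],
    [-0.012, 0.16, 0, 0, 0, 55],
    [-0.015, 0.19, 0, 0, 0, 65],
    [-0.018, 0.22, 0, 0, 0, 75],
    [-0.021, 0.25, 0, 0, 0, 85],
    [-0.025, 0.265, 0, 0, 0, 94],
    [-0.028, 0.275, 0, 0, 0, 101.5],
    [-0.028, 0.275, 0, 0, 0, 101.5]
  ]
}}

```text
time: 8.2
position: [0.5345, 0.3233, 0.2721]
tool_rot: [[-0.001, -0.016, -1.0], [-0.001, -1.0, 0.016], [-1.0, 0.001, 0.001]]
ft_force: [-0.4, -0.3, -3.8]
grip_width: 0.0169
```

Call:
{"api": "carry_out", "payload": {
  "deltas": [
    [0, 0, -0.02, 0, 0, 0],
    [0, 0, -0.04, 0, 0, 0],
    [0, 0, -0.06, 0, 0, 0],
    [0, 0, -0.08, 0, 0, 0],
    [0, 0, -0.1, 0, 0, 0],
    [0, 0, -0.12, 0, 0, 0],
    [0, 0, -0.14, 0, 0, 0],
    [0, 0, -0.155, 0, 0, 0],
    [0, 0, -0.17, 0, 0, 0],
    [0, 0, -0.18, 0, 0, 0],
    [0, 0, -0.19, 0, 0, 0],
    [0, 0, -0.19, 0, 0, 0]
  ]
}}

```text
time: 9.7
position: [0.5347, 0.3225, 0.0824]
tool_rot: [[-0.001, -0.015, -1.0], [-0.001, -1.0, 0.015], [-1.0, 0.001, 0.001]]
ft_force: [0.1, -0.9, -2.9]
grip_width: 0.017
```

```bash
python3 - <<'E'
from h import *
s=robot.read_state();print(s['ft_force'],s['moment'],s['joints'].round(3))
snap('top','t5.png');snap('scene','s5.png')
im=cv2.imread('pics/s5.png')[60:300,210:450]; cv2.imwrite('pics/s5c.png',cv2.resize(im,None,fx=2.5,fy=2.5))
E
```

```text
[ 0.0975451  -0.91315646 -2.87415075] [ 0.0257347  -0.00964072  0.00805886] [ 0.863  0.153 -0.112 -0.    -1.306  0.692]
```

View pics/s5c.png

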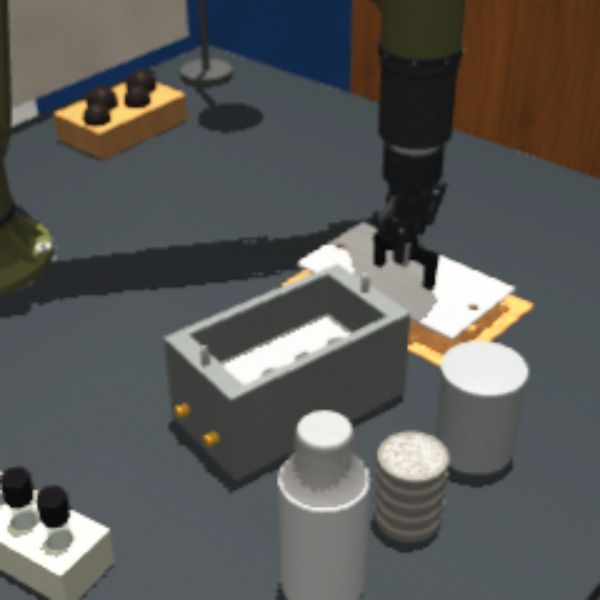

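View pics/t5.png

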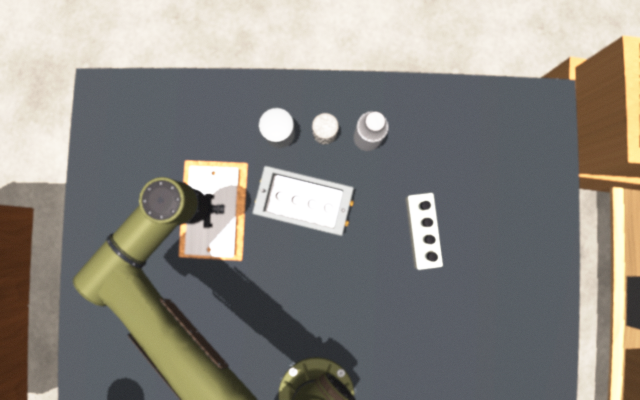

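The cover hangs centred over the pad: about 26 mm still to go down.

Call:
{"api": "carry_out", "payload": {
  "deltas": [
    [0, 0, -0.008, 0, 0, 0],
    [0, 0, -0.016, 0, 0, 0],
    [0, 0, -0.021, 0, 0, 0],
    [0, 0, -0.024, 0, 0, 0],
    [0, 0, -0.026, 0, 0, 0],
    [0, 0, -0.026, 0, 0, 0]
  ]
}}

```text
time: 10.55
position: [0.5351, 0.3228, 0.0574]
tool_rot: [[0.0, -0.015, -1.0], [0.0, -1.0, 0.015], [-1.0, -0.0, -0.0]]
ft_force: [-0.0, -0.2, -3.6]
grip_width: 0.0171
```

Call:
{"api": "carry_out", "payload": {
  "deltas": [
    [0, 0, -0.001, 0, 0, 0],
    [0, 0, -0.002, 0, 0, 0],
    [0, 0, -0.002, 0, 0, 0]
  ]
}}

```text
time: 10.92
position: [0.5352, 0.3229, 0.057]
tool_rot: [[0.001, -0.015, -1.0], [0.0, -1.0, 0.015], [-1.0, -0.0, -0.001]]
ft_force: [-4.9, -1.2, 5.0]
grip_width: 0.0166
```

Call:
{"api": "carry_out", "payload": {
  "deltas": [
    [0, 0, 0, 0, 0, 0],
    [0, 0, 0, 0, 0, 0],
    [0, 0, 0, 0, 0, 0],
    [0, 0, 0, 0, 0, 0]
  ],
  "claw": 0.06
}}

```text
time: 11.42
position: [0.535, 0.3228, 0.0552]
tool_rot: [[0.0, -0.015, -1.0], [-0.0, -1.0, 0.015], [-1.0, 0.0, -0.0]]
ft_force: [0.3, 0.1, 0.2]
grip_width: 0.06
```

Call:
{"api": "carry_out", "payload": {
  "deltas": [
    [0, 0, 0.02, 0, 0, 0],
    [0, 0, 0.05, 0, 0, 0],
    [0, 0, 0.1, 0, 0, 0],
    [0, 0, 0.15, 0, 0, 0],
    [0, 0, 0.2, 0, 0, 0],
    [0, 0, 0.25, 0, 0, 0],
    [0, 0, 0.28, 0, 0, 0],
    [0, 0, 0.28, 0, 0, 0]
  ]
}}

```text
time: 12.42
position: [0.5355, 0.3226, 0.3405]
tool_rot: [[0.006, -0.016, -1.0], [0.005, -1.0, 0.016], [-1.0, -0.005, -0.006]]
ft_force: [-0.6, -0.9, -0.2]
grip_width: 0.0602
```

```bash
python3 - <<'E'
from h import *
snap('wrist','w6.png')
E
```

```text
(no output)
```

View pics/w6.png

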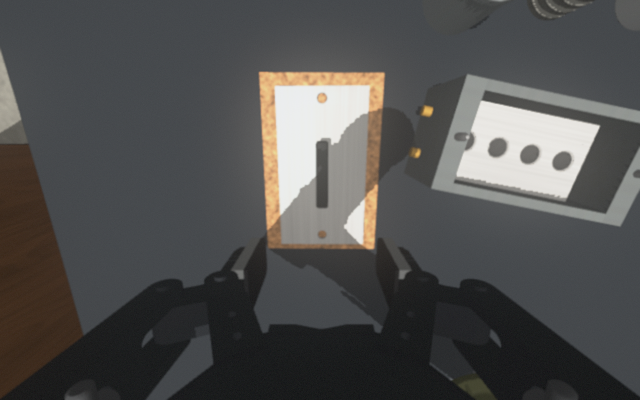

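The cover lies flat and centred on the pad (bar at (322,173)), and the wells are visible. Next I look down into the sampler.

Call:
{"api": "carry_out", "payload": {
  "deltas": [
    [0, -0.035, 0, 0, 0, -10],
    [0, -0.07, 0, 0, 0, -20],
    [0, -0.105, 0, 0, 0, -30],
    [0, -0.14, 0, 0, 0, -40],
    [0, -0.175, 0, 0, 0, -50],
    [0, -0.21, 0, 0, 0, -60],
    [0, -0.245, 0, 0, 0, -70],
    [0, -0.28, 0, 0, 0, -80],
    [0, -0.31, 0, 0, 0, -90],
    [0.005, -0.343, 0, 0, 0, -101.5],
    [0.005, -0.343, 0, 0, 0, -101.5],
    [0.005, -0.343, 0, 0, 0, -101.5]
  ]
}}

```text
time: 13.98
position: [0.5397, -0.02, 0.3348]
tool_rot: [[-0.001, -0.977, 0.213], [0.0, 0.213, 0.977], [-1.0, 0.001, -0.0]]
ft_force: [-1.0, -0.6, -0.0]
grip_width: 0.0599
```

```bash
python3 - <<'E'
from h import *
snap('wrist','w7.png')
im=cv2.imread('pics/w7.png')[130:350,220:420]; cv2.imwrite('pics/w7c.png',cv2.resize(im,None,fx=2.7,fy=2.7,interpolation=cv2.INTER_CUBIC))
E
```

```text
(no output)
```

View pics/w7c.png

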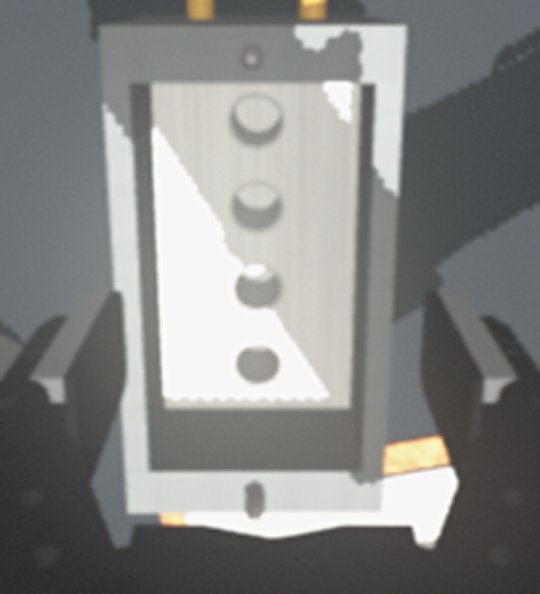

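```bash
cat > fit.py <<'E'
from h import *
from scipy.optimize import least_squares
def fit(f,M,px,x0):
    M=np.array(M,float);px=np.array(px,float)
    def W(p):
        c,s=np.cos(p[2]),np.sin(p[2]); return np.c_[p[0]+c*M[:,0]-s*M[:,1],p[1]+s*M[:,0]+c*M[:,1],M[:,2]+(p[3] if len(p)>3 else 0)]
    r=least_squares(lambda p:(proj(f,W(p))-px).ravel(),x0,loss='soft_l1')
    return r.x,(proj(f,W(r.x))-px).round(1)
E
python3 - <<'E'
from fit import *
M=[(-.125,-.067,.12),(-.125,.067,.12),(.125,-.067,.12),(.125,.067,.12)]+[(x,0,.06) for x in(-.072,-.024,.024,.072)]
cr=[(99,25),(407,25),(128,513),(381,512),(257,119),(257,205),(258,287),(258,364)]
px=[(220+u/2.7,130+v/2.7) for u,v in cr]
x,r=fit('w7.png',M,px,[.5625,.047,np.radians(77.5)]);print(x,np.degrees(x[2]),r.tolist())
x,r=fit('w7.png',M,px,[.5625,.047,np.radians(77.5),0]);print(x,np.degrees(x[2]),r.tolist())
x,r=fit('w7.png',M[4:],px[4:],[.5625,.047,np.radians(77.5)]);print(x,np.degrees(x[2]),r.tolist())
E
```

```text
[0.56287416 0.04950619 1.35347501] 77.54840566780423 [[0.3, -0.5], [-0.1, -0.3], [-0.1, -0.5], [0.8, -0.1], [-0.2, 0.6], [-0.1, 0.7], [-0.3, 0.3], [-0.2, 0.1]]
[ 5.62878674e-01  4.95193232e-02  1.35346629e+00 -4.38982000e-05] 77.54790597594423 [[0.3, -0.5], [-0.1, -0.2], [-0.1, -0.5], [0.8, -0.1], [-0.2, 0.6], [-0.1, 0.7], [-0.3, 0.3], [-0.2, 0.1]]
[0.56239896 0.04891505 1.35490815] 77.63051836097937 [[-0.0, 0.1], [0.1, 0.2], [-0.1, -0.1], [0.0, -0.3]]
```

```bash
python3 - <<'E'
from h import *
im=cv2.imread('pics/w6.png')[60:260,400:640]; cv2.imwrite('pics/w6c.png',cv2.resize(im,None,fx=3,fy=3,interpolation=cv2.INTER_CUBIC))
im=cv2.imread('pics/t5.png')[150:250,240:370]; cv2.imwrite('pics/t5c.png',cv2.resize(im,None,fx=5,fy=5,interpolation=cv2.INTER_CUBIC))
E
```

```text
(no output)
```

View pics/w6c.png

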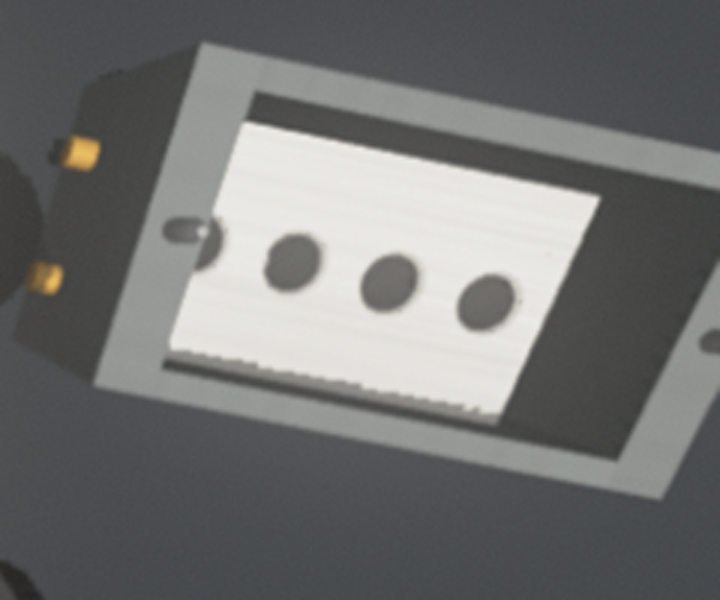

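View pics/t5c.png

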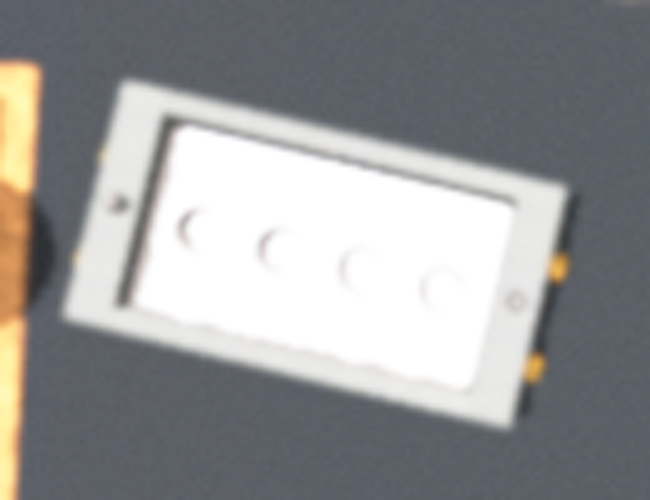

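```bash
python3 - <<'E'
from fit import *
x0=[.5625,.047,np.radians(77.5)]
M=[(.125,-.067,.12),(.125,.067,.12),(-.125,.067,.12),(.024,0,.06),(-.024,0,.06),(-.072,0,.06)]
cr=[(203,42),(95,385),(661,498),(293,263),(389,283),(487,302)]
px=[(400+u/3,60+v/3) for u,v in cr]
x,r=fit('w6.png',M,px,x0);print(x,np.degrees(x[2]),r.tolist())
x,r=fit('w6.png',M[3:],px[3:],x0);print('wells',x,np.degrees(x[2]),r.tolist())
M=[(.125,-.067,.12),(.125,.067,.12),(-.125,-.067,.12),(-.125,.067,.12)]
px=[(240+u/5,150+v/5) for u,v in [(123,79),(63,318),(568,183),(514,429)]]
x,r=fit('t5.png',M,px,x0);print(x,np.degrees(x[2]),r.tolist())
E
```

```text
[0.56318991 0.04888608 1.35574027] 77.67819581537499 [[-0.4, 0.1], [-0.6, -0.0], [-0.5, -0.1], [0.5, -0.1], [0.9, -0.1], [0.5, 0.2]]
wells [0.56307213 0.04976203 1.35976367] 77.9087196073082 [[-0.2, 0.0], [0.3, -0.1], [-0.1, 0.1]]
[0.56327491 0.0471786  1.360842  ] 77.97050315244127 [[0.2, 0.4], [0.4, -0.1], [-0.2, 0.4], [-0.5, -0.9]]
```

Call:
{"api": "carry_out", "payload": {
  "deltas": [
    [-0.01, -0.03, 0, 0, 0, -8],
    [-0.02, -0.06, 0, 0, 0, -16],
    [-0.03, -0.09, 0, 0, 0, -24],
    [-0.04, -0.12, 0, 0, 0, -32],
    [-0.05, -0.15, 0, 0, 0, -40],
    [-0.065, -0.18, 0, 0, 0, -48],
    [-0.08, -0.21, 0, 0, 0, -56],
    [-0.095, -0.24, 0, 0, 0, -63],
    [-0.105, -0.27, 0, 0, 0, -68],
    [-0.11, -0.29, -0.01, 0, 0, -70],
    [-0.11, -0.29, -0.02, 0, 0, -70],
    [-0.11, -0.29, -0.02, 0, 0, -70]
  ]
}}

```text
time: 15.52
position: [0.4301, -0.3092, 0.3141]
tool_rot: [[-0.002, -0.135, 0.991], [0.001, 0.991, 0.135], [-1.0, 0.001, -0.002]]
ft_force: [-1.0, -0.4, 0.6]
grip_width: 0.0601
```

```bash
python3 - <<'E'
from h import *
snap('wrist','w8.png')
im=cv2.imread('pics/w8.png')[90:340,220:420]; cv2.imwrite('pics/w8c.png',cv2.resize(im,None,fx=2.4,fy=2.4,interpolation=cv2.INTER_CUBIC))
im=cv2.imread('pics/w1.png')[150:320,280:430]; cv2.imwrite('pics/w1c.png',cv2.resize(im,None,fx=3.5,fy=3.5,interpolation=cv2.INTER_CUBIC))
E
```

View pics/w8c.png

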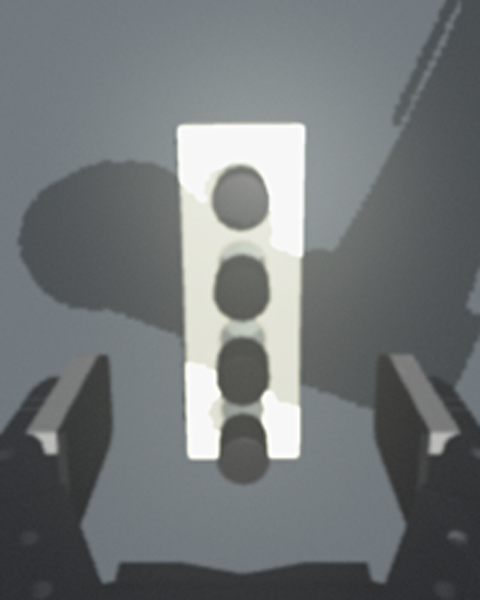

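View pics/w1c.png

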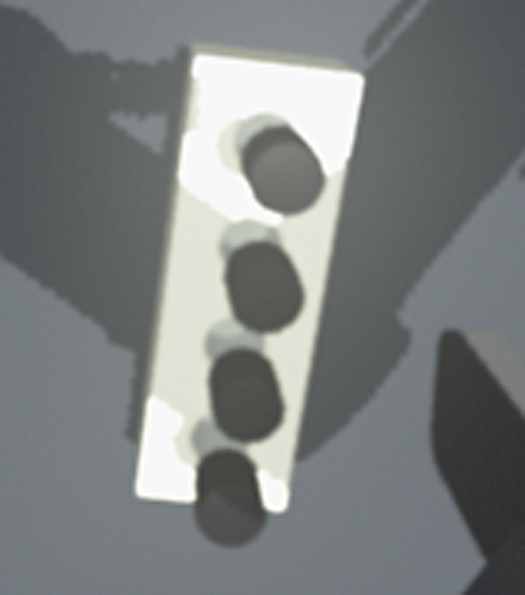

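```bash
python3 - <<'E'
from fit import *
x0=[.487,-.300,np.radians(7.5)]
M=[(-.105,.035,.05),(-.105,-.035,.05),(.105,-.035,.05),(.105,.035,.05)]
# image right = tool y = +y world
M=[(-.105,-.035,.05),(-.105,.035,.05),(.105,.035,.05),(.105,-.035,.05)]
cr=[(177,125),(305,124),(299,458),(187,458)]
px=[(220+u/2.4,90+v/2.4) for u,v in cr]
x,r=fit('w8.png',M,px,x0);print('rack',x,np.degrees(x[2]),r.tolist())
C=[(241,202),(242,294),(243,379),(244,458)]
cp=[(220+u/2.4,90+v/2.4) for u,v in C]
x,r=fit('w8.png',[(a,0,.11) for a in(-.072,-.024,.024,.072)],cp,x0);print('caps',x,np.degrees(x[2]),r.tolist())
print([atz('w8.png',p,.11).round(4).tolist() for p in cp])
px1=[(280+u/3.5,150+v/3.5) for u,v in [(194,55),(363,75),(285,511),(137,496)]]
x,r=fit('w1.png',M,px1,x0);print('rack w1',x,np.degrees(x[2]),r.tolist())
C1=[(285,176),(267,295),(247,406),(231,512)]
cp1=[(280+u/3.5,150+v/3.5) for u,v in C1]
print([atz('w1.png',p,.11).round(4).tolist() for p in cp1])
for a,b in zip(cp,cp1): print(tri([('w8.png',a),('w1.png',b)])[0].round(4))
E
```

```text
rack [ 0.48879002 -0.30144399  0.13998487] 8.020542291689459 [[0.9, 0.5], [-0.9, 0.6], [-0.9, -1.0], [0.9, -0.8]]
caps [ 0.48811213 -0.3012988   0.14544521] 8.33339647925199 [[-0.0, -0.7], [0.0, -0.3], [0.0, 0.3], [-0.0, 1.0]]
[[0.4177, -0.3116, 0.11], [0.4647, -0.3047, 0.11], [0.5114, -0.2979, 0.11], [0.558, -0.291, 0.11]]
rack w1 [ 0.48906828 -0.30124777  0.14632038] 8.383540393944175 [[0.5, 0.6], [-0.7, 0.3], [-0.3, -0.7], [0.5, -0.7]]
[[0.4167, -0.3127, 0.11], [0.4635, -0.3054, 0.11], [0.5105, -0.2993, 0.11], [0.5581, -0.2919, 0.11]]
[ 0.4185 -0.3114  0.1032]
[ 0.4655 -0.3045  0.1058]
[ 0.5147 -0.2974  0.1023]
[ 0.5609 -0.2907  0.1054]
```

Call:
{"api": "carry_out", "payload": {
  "deltas": [
    [-0.006, -0.001, -0.02, 0, 0, 0.2],
    [-0.0125, -0.0025, -0.045, 0, 0, 0.4],
    [-0.0125, -0.0025, -0.07, 0, 0, 0.4],
    [-0.0125, -0.0025, -0.095, 0, 0, 0.4],
    [-0.0125, -0.0025, -0.12, 0, 0, 0.4],
    [-0.0125, -0.0025, -0.14, 0, 0, 0.4],
    [-0.0125, -0.0025, -0.16, 0, 0, 0.4],
    [-0.0125, -0.0025, -0.175, 0, 0, 0.4],
    [-0.0125, -0.0025, -0.19, 0, 0, 0.4],
    [-0.0125, -0.0025, -0.2, 0, 0, 0.4],
    [-0.0125, -0.0025, -0.207, 0, 0, 0.4],
    [-0.0125, -0.0025, -0.207, 0, 0, 0.4]
  ]
}}

```text
time: 17.08
position: [0.4173, -0.3127, 0.1079]
tool_rot: [[-0.001, -0.139, 0.99], [0.0, 0.99, 0.139], [-1.0, 0.0, -0.001]]
ft_force: [-0.7, -0.1, 0.4]
grip_width: 0.0601
```

```bash
python3 - <<'E'
from h import *
snap('wrist','w9.png');snap('scene','s9.png')
im=cv2.imread('pics/s9.png')[150:320,130:330]; cv2.imwrite('pics/s9c.png',cv2.resize(im,None,fx=3,fy=3,interpolation=cv2.INTER_CUBIC))
E
```

```text
(no output)
```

View pics/w9.png

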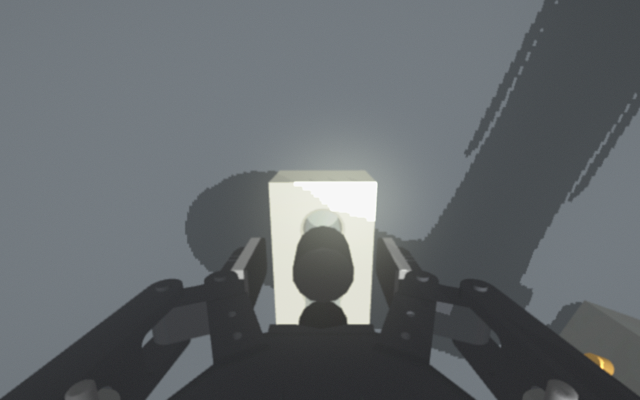

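View pics/s9c.png

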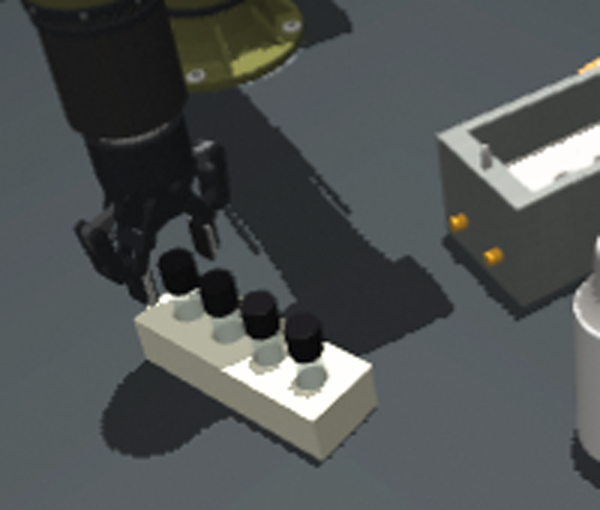

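```bash
python3 - <<'E'
from h import *
for a,b in [((165,288),(95,240)),((165,288),(100,262)),((150,296),(82,235)),((475,288),(212,158)),((238,275),(150,300))]:
    x,e=tri([('w9.png',a),('s9.png',(130+b[0]/3,150+b[1]/3))]); print(x.round(4),e)
im=cv2.imread('pics/s9.png')[190:270,140:220]; cv2.imwrite('pics/s9d.png',cv2.resize(im,None,fx=7,fy=7,interpolation=cv2.INTER_CUBIC))
E
```

```text
[ 0.4012 -0.3618  0.155 ] [np.float64(0.0010898139585980983), np.float64(0.0010898139585981395)]
[ 0.4113 -0.3684  0.1414] [np.float64(0.00027898040759777163), np.float64(0.0002789804075978098)]
[ 0.3981 -0.3655  0.1617] [np.float64(0.004627883715614784), np.float64(0.004627883715614699)]
[ 0.3935 -0.2534  0.1539] [np.float64(0.014285109065272562), np.float64(0.01428510906527246)]
[ 0.432  -0.3514  0.0973] [np.float64(0.003553141860541585), np.float64(0.0035531418605415973)]
```

View pics/s9d.png

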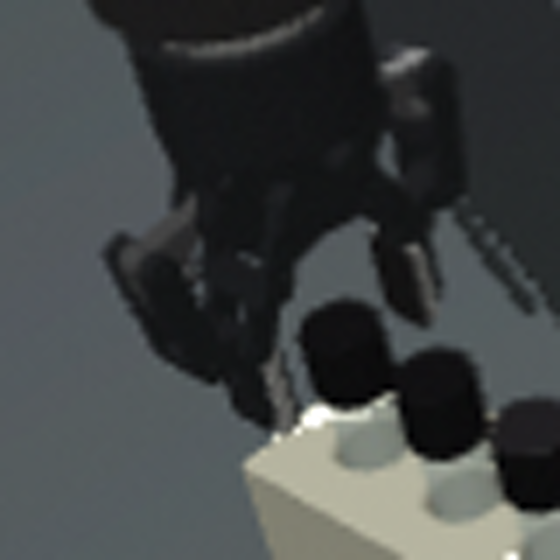

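Call:
{"api": "carry_out", "payload": {
  "deltas": [
    [0, 0, 0, 0, 0, 0],
    [0, 0, 0, 0, 0, 0],
    [0, 0, 0, 0, 0, 0],
    [0, 0, 0, 0, 0, 0],
    [0, 0, 0, 0, 0, 0]
  ],
  "claw": 0.015,
  "newtons": 40
}}

```text
time: 17.8
position: [0.4177, -0.3129, 0.1088]
tool_rot: [[0.001, -0.14, 0.99], [-0.0, 0.99, 0.14], [-1.0, -0.001, 0.001]]
ft_force: [0.0, 1.6, 4.9]
grip_width: 0.0285
```

Call:
{"api": "carry_out", "payload": {
  "deltas": [
    [0, 0, 0.005, 0, 0, 0],
    [0, 0, 0.015, 0, 0, 0],
    [0, 0, 0.03, 0, 0, 0],
    [0, 0, 0.05, 0, 0, 0],
    [0, 0, 0.075, 0, 0, 0],
    [0, 0, 0.1, 0, 0, 0],
    [0, 0, 0.125, 0, 0, 0],
    [0, 0, 0.145, 0, 0, 0],
    [0, 0, 0.155, 0, 0, 0],
    [0, 0, 0.16, 0, 0, 0],
    [0, 0, 0.16, 0, 0, 0]
  ]
}}

```text
time: 19.18
position: [0.4174, -0.3126, 0.268]
tool_rot: [[-0.0, -0.139, 0.99], [0.0, 0.99, 0.139], [-1.0, 0.0, -0.0]]
ft_force: [-0.3, -0.0, -0.1]
grip_width: 0.0288
```

```bash
python3 - <<'E'
from h import *
s=robot.read_state();print(s['joints'].round(3))
snap('wrist','w10.png');snap('scene','s10.png')
im=cv2.imread('pics/s10.png')[110:320,130:330]; cv2.imwrite('pics/s10c.png',cv2.resize(im,None,fx=2.8,fy=2.8,interpolation=cv2.INTER_CUBIC))
E
```

```text
[-0.257 -0.167 -0.092 -0.    -1.647 -1.174]
```

View pics/w10.png

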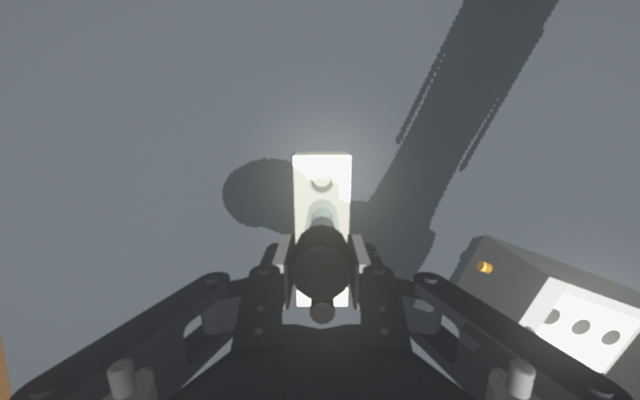

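View pics/s10c.png

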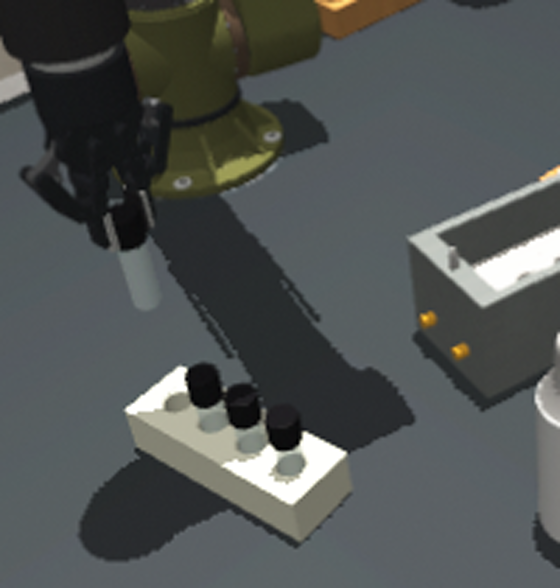

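```bash
python3 - <<'E'
from h import *
im=cv2.imread('pics/w10.png')[170:320,260:380]; cv2.imwrite('pics/w10c.png',cv2.resize(im,None,fx=5,fy=5,interpolation=cv2.INTER_CUBIC)[:600])
s=robot.read_state();p=s['position'];print(p)
Rt=s['tool_rot']
print(Rt.T@(atz('w10.png',(321,271),p[2]+.002)-p))
E
```

```text
[ 0.41729332 -0.3125837   0.26743206]
[-0.00199833 -0.00020979 -0.00167993]
```

View pics/w10c.png

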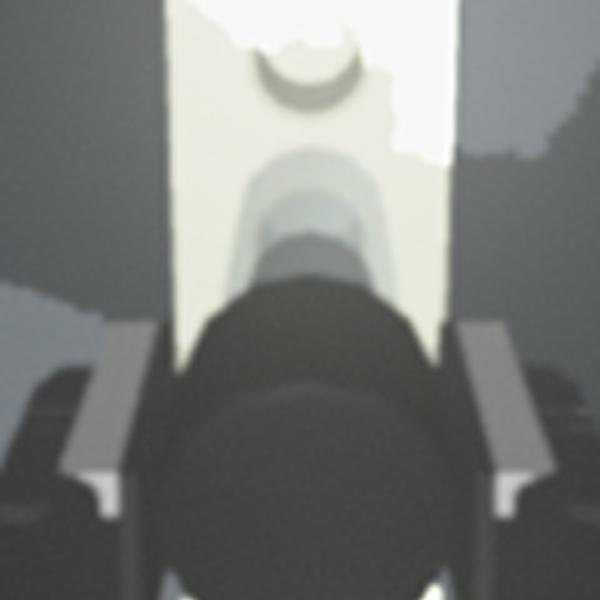

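```bash
python3 - <<'E'
from h import *
s=robot.read_state();p=s['position'];Rt=s['tool_rot']
f='w10.png'
print(Rt.T@(atz(f,(321.6,276.),p[2]+.002)-p))
# synth: fit tube axis offset (y,z) so that front edge of foot & cap top match
def edge(oy,oz,dz,r):
    a=np.linspace(0,2*np.pi,200)
    P=np.array([p+Rt@np.array([-dz,oy+r*np.cos(t),oz+r*np.sin(t)]) for t in a]); q=proj(f,P); return q.min(0),q.max(0)
for oz in(-.002,0,.002): print(oz,'cap',edge(0,oz,.002,.015),'foot',edge(0,oz,-.098,.012))
E
```

```text
[-2.00099240e-03  7.28925167e-05  9.54299398e-04]
-0.002 cap (array([289.54969349, 240.86620115]), array([353.35439458, 298.20274774])) foot (array([306.74468146, 194.17064163]), array([335.9841713 , 222.15171693]))
0 cap (array([289.67786475, 244.90851823]), array([353.22656002, 301.79070997])) foot (array([306.77930477, 196.56358122]), array([335.95017732, 224.41364079]))
0.002 cap (array([289.80486835, 248.91751451]), array([353.09989656, 305.35151316])) foot (array([306.81374127, 198.94510241]), array([335.91636868, 226.66520978]))
```

Call:
{"api": "carry_out", "payload": {
  "deltas": [
    [0.012, 0.03, 0.01, 0, 0, 5],
    [0.027, 0.07, 0.012, 0, 0, 11],
    [0.043, 0.115, 0.012, 0, 0, 18],
    [0.06, 0.16, 0.012, 0, 0, 26],
    [0.077, 0.205, 0.012, 0, 0, 33],
    [0.094, 0.25, 0.012, 0, 0, 41],
    [0.111, 0.295, 0.012, 0, 0, 49],
    [0.128, 0.34, 0.012, 0, 0, 56],
    [0.142, 0.38, 0.012, 0, 0, 62],
    [0.154, 0.413, 0.012, 0, 0, 67],
    [0.161, 0.431, 0.012, 0, 0, 69.6],
    [0.161, 0.431, 0.012, 0, 0, 69.6]
  ]
}}

```text
time: 20.78
position: [0.5785, 0.119, 0.2791]
tool_rot: [[-0.002, -0.977, 0.214], [-0.001, 0.214, 0.977], [-1.0, 0.002, -0.001]]
ft_force: [0.2, -0.1, -0.8]
grip_width: 0.0285
```

Call:
{"api": "carry_out", "payload": {
  "deltas": [
    [0, 0, -0.02, 0, 0, 0],
    [0, 0, -0.04, 0, 0, 0],
    [0, 0, -0.06, 0, 0, 0],
    [0, 0, -0.08, 0, 0, 0],
    [0, 0, -0.095, 0, 0, 0],
    [0, 0, -0.105, 0, 0, 0],
    [0, 0, -0.105, 0, 0, 0]
  ]
}}

```text
time: 21.65
position: [0.5782, 0.1182, 0.1745]
tool_rot: [[-0.001, -0.977, 0.214], [-0.001, 0.214, 0.977], [-1.0, 0.001, -0.001]]
ft_force: [0.1, 0.1, 0.6]
grip_width: 0.029
```

```bash
python3 - <<'E'
from h import *
s=robot.read_state();print(s['position'],s['tool_rot'].round(4).tolist())
snap('wrist','w11.png');snap('scene','s11.png');snap('top','t11.png')
im=cv2.imread('pics/s11.png')[110:280,240:420]; cv2.imwrite('pics/s11c.png',cv2.resize(im,None,fx=3.4,fy=3.4,interpolation=cv2.INTER_CUBIC))
im=cv2.imread('pics/w11.png')[100:320,220:420]; cv2.imwrite('pics/w11c.png',cv2.resize(im,None,fx=2.7,fy=2.7,interpolation=cv2.INTER_CUBIC))
E
```

```text
[0.5782437  0.11817153 0.17453068] [[-0.0011, -0.9767, 0.2145], [-0.0006, 0.2145, 0.9767], [-1.0, 0.001, -0.0008]]
```

View pics/w11c.png

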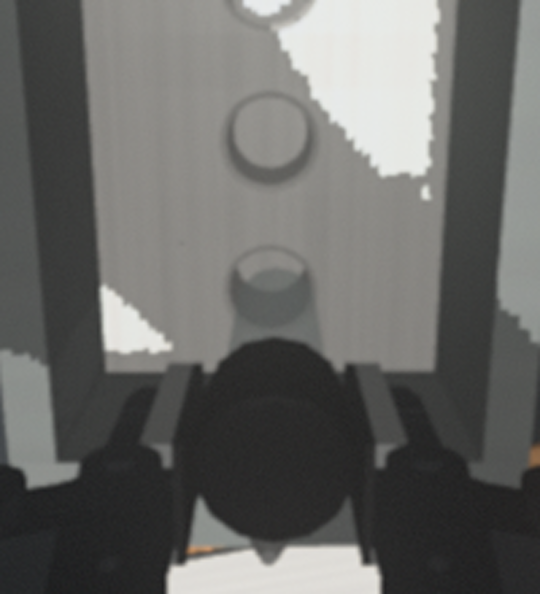

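View pics/s11c.png

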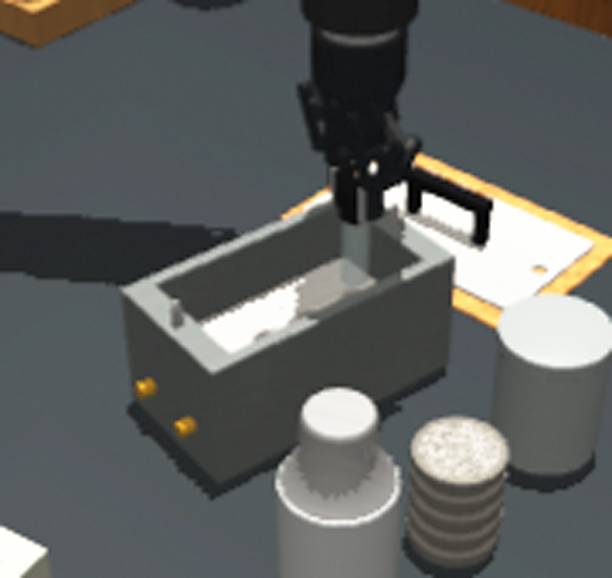

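```bash
python3 - <<'E'
from h import *
f='w11.png'
u=np.array([np.cos(np.radians(77.6)),np.sin(np.radians(77.6)),0]);v=np.array([-u[1],u[0],0])
C=np.array([.563,.0492,0])
a=np.linspace(0,2*np.pi,100)
im=cv2.imread('pics/'+f)
def circ(c,r,col):
    q=proj(f,[c+r*(np.cos(t)*u+np.sin(t)*v) for t in a]); 
    cv2.polylines(im4,[np.round(((q-[220,100])*2.7)*8).astype(int)],True,col,1,shift=3); return q.min(0)*2.7-np.array([220,100])*2.7,q.max(0)*2.7-np.array([220,100])*2.7
im4=cv2.resize(im[100:320,220:420],None,fx=2.7,fy=2.7,interpolation=cv2.INTER_CUBIC)
for x in(-.024,.024,.072): print(x,circ(C+x*u+[0,0,.06],.0135,(0,0,255)))
s=robot.read_state();p=s['position']
for o in (0,.002): circ(p+o*u-[0,0,.098],.012,(0,255,0)); circ(p+o*u+[0,0,.002],.015,(0,255,0))
cv2.imwrite('pics/w11o.png',im4)
E
```

```text
-0.024 (array([223.93335487, -78.67469816]), array([316.69547158,  21.0907696 ]))
0.024 (array([226.74527006,  94.14454444]), array([314.2270876 , 182.73343625]))
0.072 (array([229.20899006, 247.93689867]), array([312.06591147, 327.37555942]))
```

View pics/w11o.png

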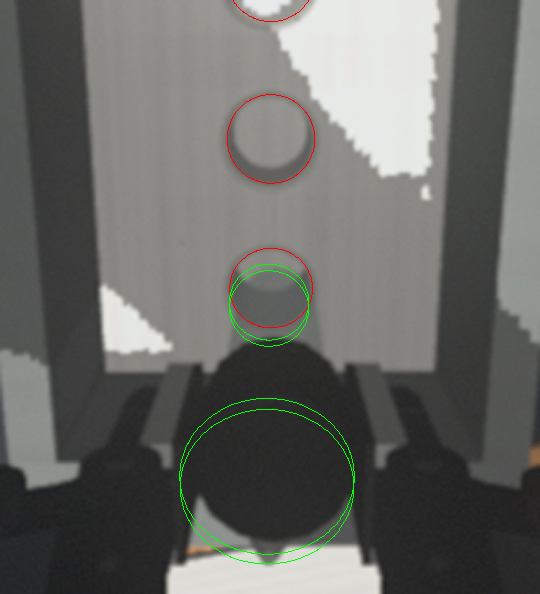

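```bash
python3 - <<'E'
from h import *
s=robot.read_state();p=s['position'];R=s['tool_rot']
print(p,s['time'])
E=load('w11.png')[2];c=-E[:3,:3].T@E[:3,3];print(c,R.T@(c-p),(R.T@E[:3,:3].T).round(4).tolist())
C=calibration('wrist');E=np.array(C['extrinsics']);c=-E[:3,:3].T@E[:3,3];print(c,R.T@(c-p),(R.T@E[:3,:3].T).round(4).tolist())
E
```

```text
[0.57883794 0.11841575 0.17620305] 21.8
[0.56340018 0.05224014 0.2923179 ] [-0.11615427  0.00075729 -0.06788082] [[-0.0027, -0.2643, 0.9644], [1.0, -0.0014, 0.0025], [0.0007, 0.9644, 0.2643]]
[0.5637285  0.05235081 0.29388069] [-0.11771661  0.00045851 -0.06770146] [[-0.0006, -0.2657, 0.9641], [1.0, -0.0007, 0.0004], [0.0006, 0.9641, 0.2657]]
```

```bash
cat > rel.py <<'E'
from h import *
from scipy.optimize import least_squares
# nominal tool->cam
Rc=np.array([[0,-.2657,.9641],[1,0,0],[0,.9641,.2657]]); tc=np.array([-.1177,0,-.068])
K,d,_=load('w0.png') if False else load('w8.png')
def tproj(P): # P in tool frame
    Q=(np.array(P)-tc)@Rc
    return cv2.projectPoints(Q.reshape(-1,1,3),np.zeros(3),np.zeros(3),K,d)[0].reshape(-1,2)
def ext(dx,oy,oz,r):
    t=np.linspace(0,2*np.pi,200); q=tproj(np.c_[np.full(200,dx),oy+r*np.cos(t),oz+r*np.sin(t)]); return np.r_[q.min(0),q.max(0)]
def solve(dx,r,obs): # obs: xmin,ymin,xmax,ymax with nan allowed ; dx=distance ahead of TCP
    obs=np.array(obs,float);m=~np.isnan(obs)
    R=least_squares(lambda p:(ext(dx,p[0],p[1],r)-obs)[m],[0,0]); return R.x*1000,R.fun.round(1)
E
python3 - <<'E'
from rel import *
n=np.nan
f=lambda a,b,c,e:(220+a/2.7,100+b/2.7,220+c/2.7,100+e/2.7)
for pz in (.1745,.1755):
  print('well',solve(pz-.06,.0135,f(230,246,313,325)),'w2',solve(pz-.06,.0135,f(226,92,314,184)))
print('cap',solve(-.002,.015,f(192,398,358,540)),solve(+.002,.015,f(192,398,358,540)))
print('foot',solve(.098,.012,f(n,268,n,n)),solve(.098,.0105,f(n,268,n,n)))
E
```

```text
well (array([-0.32847745,  0.40367262]), array([ 0. , -0.1, -0. ,  0.1])) w2 (array([ -0.77376347, -47.00994744]), array([ 0.1,  0.6, -0.1, -0.6]))
well (array([-0.32990813,  0.69389868]), array([ 0.1, -0. , -0.1,  0. ])) w2 (array([ -0.77711221, -46.92408206]), array([ 0.2,  0.7, -0.2, -0.7]))
cap (array([ 0.43188882, -0.22137226]), array([-1.2, -2.1,  1.2,  2.5])) (array([0.44706023, 2.04016927]), array([-0.1, -1.2,  0.1,  1.4]))
foot (array([2.5014745e-07, 1.8760754e+00]), array([-0.])) (array([2.81849711e-08, 3.76122132e-01]), array([-0.]))
```

Call:
{"api": "carry_out", "payload": {
  "deltas": [
    [0.0008, -0.0004, -0.003, 0, 0, 0],
    [0.0008, -0.0004, -0.007, 0, 0, 0],
    [0.0008, -0.0004, -0.011, 0, 0, 0],
    [0.0008, -0.0004, -0.015, 0, 0, 0],
    [0.0008, -0.0004, -0.019, 0, 0, 0],
    [0.0008, -0.0004, -0.023, 0, 0, 0],
    [0.0008, -0.0004, -0.027, 0, 0, 0],
    [0.0008, -0.0004, -0.03, 0, 0, 0],
    [0.0008, -0.0004, -0.03, 0, 0, 0]
  ]
}}

```text
time: 22.92
position: [0.5792, 0.1179, 0.1449]
tool_rot: [[-0.0, -0.977, 0.214], [0.0, 0.214, 0.977], [-1.0, 0.0, -0.0]]
ft_force: [0.9, -0.2, -1.4]
grip_width: 0.0289
```

Call:
{"api": "carry_out", "payload": {
  "deltas": [
    [0, 0, -0.005, 0, 0, 0],
    [0, 0, -0.01, 0, 0, 0],
    [0, 0, -0.015, 0, 0, 0],
    [0, 0, -0.02, 0, 0, 0],
    [0, 0, -0.024, 0, 0, 0],
    [0, 0, -0.027, 0, 0, 0],
    [0, 0, -0.029, 0, 0, 0],
    [0, 0, -0.03, 0, 0, 0]
  ]
}}

```text
time: 23.92
position: [0.5793, 0.1179, 0.1152]
tool_rot: [[0.0, -0.977, 0.214], [0.0, 0.214, 0.977], [-1.0, -0.0, 0.0]]
ft_force: [0.0, 1.6, -0.8]
grip_width: 0.0285
```

Call:
{"api": "carry_out", "payload": {
  "deltas": [
    [0, 0, -0.001, 0, 0, 0],
    [0, 0, -0.002, 0, 0, 0],
    [0, 0, -0.003, 0, 0, 0],
    [0, 0, -0.003, 0, 0, 0]
  ]
}}

```text
time: 24.42
position: [0.5795, 0.1179, 0.1138]
tool_rot: [[0.001, -0.977, 0.214], [0.0, 0.214, 0.977], [-1.0, -0.001, 0.0]]
ft_force: [-2.1, 1.6, 7.3]
grip_width: 0.0288
```

Call:
{"api": "carry_out", "payload": {
  "deltas": [
    [0, 0, 0, 0, 0, 0],
    [0, 0, 0, 0, 0, 0],
    [0, 0, 0, 0, 0, 0],
    [0, 0, 0.01, 0, 0, 0],
    [0, 0, 0.03, 0, 0, 0],
    [0, 0, 0.06, 0, 0, 0],
    [0, 0, 0.1, 0, 0, 0],
    [0, 0, 0.14, 0, 0, 0],
    [0, 0, 0.17, 0, 0, 0],
    [0, 0, 0.17, 0, 0, 0]
  ],
  "claw": 0.05
}}

```text
time: 25.68
position: [0.5802, 0.1179, 0.2875]
tool_rot: [[0.007, -0.977, 0.215], [0.003, 0.215, 0.977], [-1.0, -0.006, 0.004]]
ft_force: [0.5, -0.0, 0.4]
grip_width: 0.0502
```

```bash
python3 - <<'E'
from h import *
snap('wrist','w12.png');snap('scene','s12.png')
im=cv2.imread('pics/s12.png')[110:280,240:420]; cv2.imwrite('pics/s12c.png',cv2.resize(im,None,fx=3.4,fy=3.4,interpolation=cv2.INTER_CUBIC))
E
```

```text
(no output)
```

View pics/s12c.png

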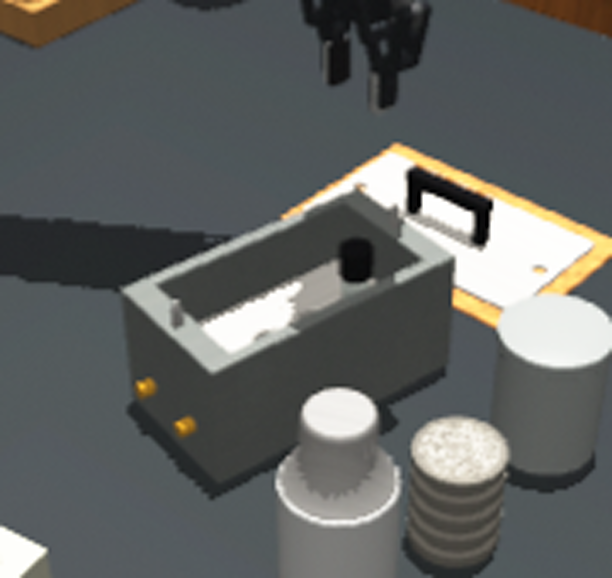

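View pics/w12.png

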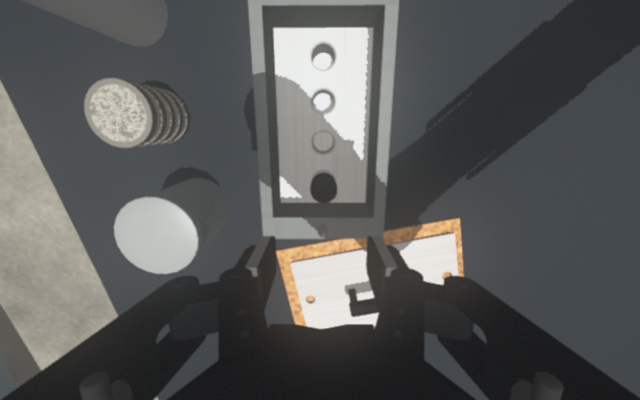

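Call:
{"api": "carry_out", "payload": {
  "deltas": [
    [-0.008, -0.03, 0, 0, 0, -5],
    [-0.019, -0.07, 0, 0, 0, -11],
    [-0.031, -0.115, 0, 0, 0, -18],
    [-0.043, -0.16, 0, 0, 0, -26],
    [-0.055, -0.205, 0, 0, 0, -33],
    [-0.068, -0.25, 0, 0, 0, -41],
    [-0.08, -0.295, 0, 0, 0, -49],
    [-0.092, -0.34, 0, 0, 0, -56],
    [-0.102, -0.38, 0, 0, 0, -62],
    [-0.11, -0.41, 0, 0, 0, -67],
    [-0.1143, -0.4238, 0, 0, 0, -69.6],
    [-0.1143, -0.4238, 0, 0, 0, -69.6]
  ]
}}

```text
time: 27.28
position: [0.4646, -0.3063, 0.2817]
tool_rot: [[-0.001, -0.138, 0.99], [0.001, 0.99, 0.138], [-1.0, 0.001, -0.001]]
ft_force: [-0.6, 0.2, -0.3]
grip_width: 0.0503
```

Call:
{"api": "carry_out", "payload": {
  "deltas": [
    [0, 0, -0.02, 0, 0, 0],
    [0, 0, -0.045, 0, 0, 0],
    [0, 0, -0.07, 0, 0, 0],
    [0, 0, -0.09, 0, 0, 0],
    [0, 0, -0.11, 0, 0, 0],
    [0, 0, -0.13, 0, 0, 0],
    [0, 0, -0.145, 0, 0, 0],
    [0, 0, -0.16, 0, 0, 0],
    [0, 0, -0.17, 0, 0, 0],
    [0, 0, -0.174, 0, 0, 0],
    [0, 0, -0.174, 0, 0, 0]
  ]
}}

```text
time: 28.65
position: [0.465, -0.306, 0.1084]
tool_rot: [[0.0, -0.139, 0.99], [-0.0, 0.99, 0.139], [-1.0, -0.0, 0.0]]
ft_force: [-0.9, 0.1, 0.9]
grip_width: 0.0498
```

```bash
python3 - <<'E'
from h import *
snap('wrist','w13.png')
E
```

```text
(no output)
```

View pics/w13.png

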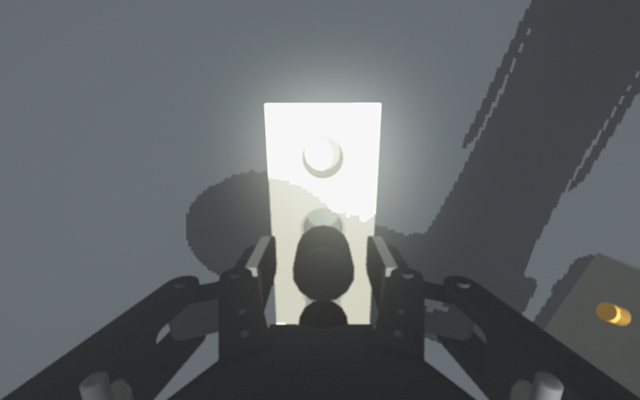

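The jaw view matches the first grasp: tube 2 sits centred between the pads, so I repeat the motion into well 2.

Call:
{"api": "carry_out", "payload": {
  "deltas": [
    [0, 0, 0, 0, 0, 0],
    [0, 0, 0, 0, 0, 0],
    [0, 0, 0, 0, 0, 0],
    [0, 0, 0, 0, 0, 0],
    [0, 0, 0, 0, 0, 0]
  ],
  "claw": 0.015,
  "newtons": 40
}}

```text
time: 29.32
position: [0.4653, -0.3061, 0.1091]
tool_rot: [[0.001, -0.14, 0.99], [-0.001, 0.99, 0.14], [-1.0, -0.001, 0.001]]
ft_force: [-0.2, 1.0, 5.8]
grip_width: 0.0288
```

Call:
{"api": "carry_out", "payload": {
  "deltas": [
    [0, 0, 0.005, 0, 0, 0],
    [0, 0, 0.015, 0, 0, 0],
    [0, 0, 0.03, 0, 0, 0],
    [0, 0, 0.05, 0, 0, 0],
    [0, 0, 0.075, 0, 0, 0],
    [0, 0, 0.1, 0, 0, 0],
    [0, 0, 0.125, 0, 0, 0],
    [0, 0, 0.15, 0, 0, 0],
    [0, 0, 0.167, 0, 0, 0],
    [0, 0, 0.174, 0, 0, 0],
    [0, 0, 0.174, 0, 0, 0]
  ]
}}

```text
time: 30.7
position: [0.465, -0.3059, 0.2823]
tool_rot: [[0.0, -0.139, 0.99], [0.0, 0.99, 0.139], [-1.0, 0.0, 0.0]]
ft_force: [0.1, 1.0, -1.1]
grip_width: 0.0292
```

Call:
{"api": "carry_out", "payload": {
  "deltas": [
    [0.006, 0.02, 0, 0, 0, 4],
    [0.016, 0.055, 0, 0, 0, 10],
    [0.027, 0.095, 0, 0, 0, 17],
    [0.038, 0.135, 0, 0, 0, 25],
    [0.049, 0.175, 0, 0, 0, 33],
    [0.06, 0.215, 0, 0, 0, 41],
    [0.071, 0.255, 0, 0, 0, 49],
    [0.082, 0.295, 0, 0, 0, 56],
    [0.092, 0.335, 0, 0, 0, 62],
    [0.1, 0.363, 0, 0, 0, 67],
    [0.104, 0.377, 0, 0, 0, 69.6],
    [0.104, 0.377, 0, 0, 0, 69.6]
  ]
}}

```text
time: 32.2
position: [0.5689, 0.0714, 0.2813]
tool_rot: [[-0.002, -0.977, 0.214], [-0.001, 0.214, 0.977], [-1.0, 0.002, -0.001]]
ft_force: [0.4, -0.5, -0.4]
grip_width: 0.0282
```

Call:
{"api": "carry_out", "payload": {
  "deltas": [
    [0, 0, -0.02, 0, 0, 0],
    [0, 0, -0.04, 0, 0, 0],
    [0, 0, -0.06, 0, 0, 0],
    [0, 0, -0.08, 0, 0, 0],
    [0, 0, -0.095, 0, 0, 0],
    [0, 0, -0.107, 0, 0, 0],
    [0, 0, -0.107, 0, 0, 0]
  ]
}}

```text
time: 33.08
position: [0.5686, 0.071, 0.1742]
tool_rot: [[-0.002, -0.977, 0.215], [-0.001, 0.215, 0.977], [-1.0, 0.001, -0.001]]
ft_force: [0.1, 0.3, 0.0]
grip_width: 0.0288
```

```bash
python3 - <<'E'
from h import *
snap('wrist','w14.png')
im=cv2.imread('pics/w14.png')[100:320,220:420]; cv2.imwrite('pics/w14c.png',cv2.resize(im,None,fx=2.7,fy=2.7,interpolation=cv2.INTER_CUBIC))
E
```

```text
(no output)
```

View pics/w14c.png

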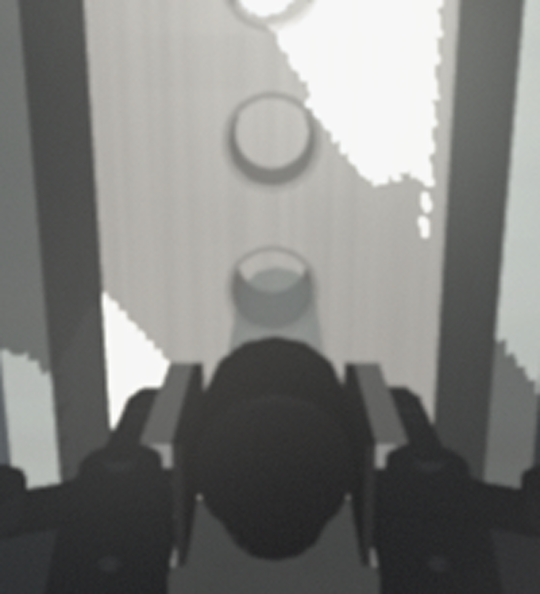

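Same alignment as with the first tube (well rim at (272,286), tube at (276,330)). I insert it.

Call:
{"api": "carry_out", "payload": {
  "deltas": [
    [0, 0, -0.003, 0, 0, 0],
    [0, 0, -0.007, 0, 0, 0],
    [0, 0, -0.012, 0, 0, 0],
    [0, 0, -0.017, 0, 0, 0],
    [0, 0, -0.022, 0, 0, 0],
    [0, 0, -0.027, 0, 0, 0],
    [0, 0, -0.03, 0, 0, 0],
    [0, 0, -0.03, 0, 0, 0]
  ]
}}

```text
time: 34.12
position: [0.5689, 0.0712, 0.145]
tool_rot: [[-0.0, -0.977, 0.214], [0.0, 0.214, 0.977], [-1.0, 0.0, 0.0]]
ft_force: [0.9, 0.8, -1.2]
grip_width: 0.0289
```

Call:
{"api": "carry_out", "payload": {
  "deltas": [
    [0, 0, -0.005, 0, 0, 0],
    [0, 0, -0.01, 0, 0, 0],
    [0, 0, -0.015, 0, 0, 0],
    [0, 0, -0.02, 0, 0, 0],
    [0, 0, -0.025, 0, 0, 0],
    [0, 0, -0.029, 0, 0, 0],
    [0, 0, -0.031, 0, 0, 0],
    [0, 0, -0.033, 0, 0, 0],
    [0, 0, -0.033, 0, 0, 0]
  ]
}}

```text
time: 35.25
position: [0.5692, 0.0711, 0.114]
tool_rot: [[0.001, -0.977, 0.214], [-0.0, 0.214, 0.977], [-1.0, -0.001, 0.0]]
ft_force: [-1.8, 1.8, 7.1]
grip_width: 0.0285
```

Call:
{"api": "carry_out", "payload": {
  "deltas": [
    [0, 0, 0, 0, 0, 0],
    [0, 0, 0, 0, 0, 0],
    [0, 0, 0, 0, 0, 0],
    [0, 0, 0.01, 0, 0, 0],
    [0, 0, 0.03, 0, 0, 0],
    [0, 0, 0.06, 0, 0, 0],
    [0, 0, 0.1, 0, 0, 0],
    [0, 0, 0.14, 0, 0, 0],
    [0, 0, 0.17, 0, 0, 0],
    [0, 0, 0.17, 0, 0, 0]
  ],
  "claw": 0.05
}}

```text
time: 36.5
position: [0.5698, 0.071, 0.2874]
tool_rot: [[0.007, -0.977, 0.215], [0.002, 0.215, 0.977], [-1.0, -0.006, 0.003]]
ft_force: [-0.3, -0.6, -0.2]
grip_width: 0.0502
```

```bash
python3 - <<'E'
from h import *
snap('wrist','w15.png')
E
```

```text
(no output)
```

View pics/w15.png

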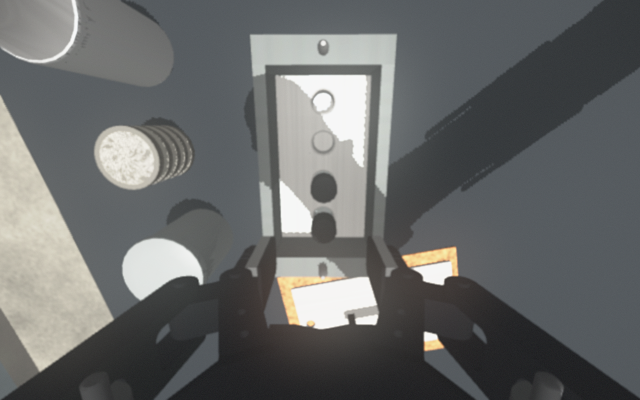

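Call:
{"api": "carry_out", "payload": {
  "deltas": [
    [-0.004, -0.02, 0, 0, 0, -4],
    [-0.009, -0.055, 0, 0, 0, -10],
    [-0.015, -0.095, 0, 0, 0, -17],
    [-0.021, -0.135, 0, 0, 0, -25],
    [-0.027, -0.175, 0, 0, 0, -33],
    [-0.033, -0.215, 0, 0, 0, -41],
    [-0.039, -0.255, 0, 0, 0, -49],
    [-0.045, -0.295, 0, 0, 0, -56],
    [-0.05, -0.33, 0, 0, 0, -62],
    [-0.054, -0.357, 0, 0, 0, -67],
    [-0.0565, -0.3701, 0, 0, 0, -69.6],
    [-0.0565, -0.3701, 0, 0, 0, -69.6]
  ]
}}

```text
time: 38.05
position: [0.5122, -0.2993, 0.2818]
tool_rot: [[-0.001, -0.139, 0.99], [0.0, 0.99, 0.139], [-1.0, 0.001, -0.001]]
ft_force: [0.4, 0.0, -0.1]
grip_width: 0.05
```

Call:
{"api": "carry_out", "payload": {
  "deltas": [
    [0, 0, -0.02, 0, 0, 0],
    [0, 0, -0.045, 0, 0, 0],
    [0, 0, -0.07, 0, 0, 0],
    [0, 0, -0.09, 0, 0, 0],
    [0, 0, -0.11, 0, 0, 0],
    [0, 0, -0.13, 0, 0, 0],
    [0, 0, -0.145, 0, 0, 0],
    [0, 0, -0.16, 0, 0, 0],
    [0, 0, -0.17, 0, 0, 0],
    [0, 0, -0.174, 0, 0, 0],
    [0, 0, -0.174, 0, 0, 0]
  ]
}}

```text
time: 39.42
position: [0.5125, -0.2991, 0.1084]
tool_rot: [[0.0, -0.139, 0.99], [-0.0, 0.99, 0.139], [-1.0, -0.0, 0.0]]
ft_force: [-0.3, -0.3, -0.2]
grip_width: 0.05
```

```bash
python3 - <<'E'
from h import *
snap('wrist','w16.png')
E
```

```text
(no output)
```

View pics/w16.png

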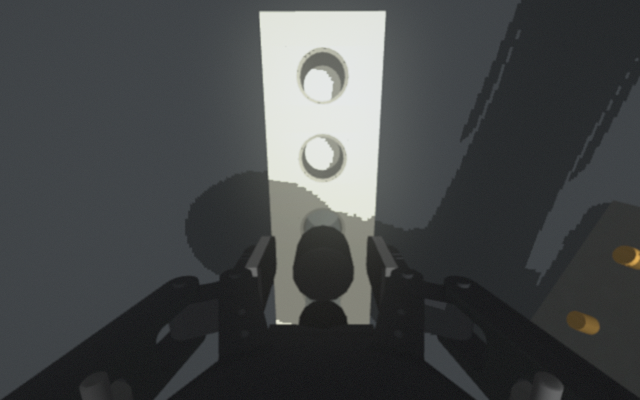

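Two black caps are home at (324,187) and (323,226), and tube 3 is centred in the jaws.

Call:
{"api": "carry_out", "payload": {
  "deltas": [
    [0, 0, 0, 0, 0, 0],
    [0, 0, 0, 0, 0, 0],
    [0, 0, 0, 0, 0, 0],
    [0, 0, 0, 0, 0, 0],
    [0, 0, 0, 0, 0, 0]
  ],
  "claw": 0.015,
  "newtons": 40
}}

```text
time: 40.1
position: [0.5128, -0.2992, 0.1091]
tool_rot: [[0.001, -0.14, 0.99], [-0.001, 0.99, 0.14], [-1.0, -0.001, 0.001]]
ft_force: [1.1, 0.5, 5.5]
grip_width: 0.0288
```

Call:
{"api": "carry_out", "payload": {
  "deltas": [
    [0, 0, 0.005, 0, 0, 0],
    [0, 0, 0.015, 0, 0, 0],
    [0, 0, 0.03, 0, 0, 0],
    [0, 0, 0.05, 0, 0, 0],
    [0, 0, 0.075, 0, 0, 0],
    [0, 0, 0.1, 0, 0, 0],
    [0, 0, 0.125, 0, 0, 0],
    [0, 0, 0.15, 0, 0, 0],
    [0, 0, 0.167, 0, 0, 0],
    [0, 0, 0.174, 0, 0, 0],
    [0, 0, 0.174, 0, 0, 0]
  ]
}}

```text
time: 41.48
position: [0.5125, -0.2989, 0.2823]
tool_rot: [[0.0, -0.14, 0.99], [0.0, 0.99, 0.14], [-1.0, 0.0, 0.0]]
ft_force: [-0.4, 0.1, -1.3]
grip_width: 0.0288
```

Call:
{"api": "carry_out", "payload": {
  "deltas": [
    [0.003, 0.02, 0, 0, 0, 4],
    [0.007, 0.05, 0, 0, 0, 10],
    [0.012, 0.085, 0, 0, 0, 17],
    [0.017, 0.12, 0, 0, 0, 25],
    [0.022, 0.155, 0, 0, 0, 33],
    [0.027, 0.19, 0, 0, 0, 41],
    [0.032, 0.225, 0, 0, 0, 49],
    [0.037, 0.26, 0, 0, 0, 56],
    [0.041, 0.29, 0, 0, 0, 62],
    [0.044, 0.312, 0, 0, 0, 67],
    [0.0462, 0.3232, 0, 0, 0, 69.6],
    [0.0462, 0.3232, 0, 0, 0, 69.6]
  ]
}}

```text
time: 42.98
position: [0.5584, 0.0248, 0.2817]
tool_rot: [[-0.001, -0.977, 0.213], [-0.0, 0.213, 0.977], [-1.0, 0.001, -0.001]]
ft_force: [-0.7, 0.1, -0.2]
grip_width: 0.0291
```

Call:
{"api": "carry_out", "payload": {
  "deltas": [
    [0, 0, -0.02, 0, 0, 0],
    [0, 0, -0.04, 0, 0, 0],
    [0, 0, -0.06, 0, 0, 0],
    [0, 0, -0.08, 0, 0, 0],
    [0, 0, -0.095, 0, 0, 0],
    [0, 0, -0.107, 0, 0, 0],
    [0, 0, -0.107, 0, 0, 0]
  ]
}}

```text
time: 43.85
position: [0.5583, 0.0241, 0.1743]
tool_rot: [[-0.002, -0.977, 0.215], [-0.001, 0.215, 0.977], [-1.0, 0.001, -0.001]]
ft_force: [0.3, 0.5, -0.9]
grip_width: 0.0285
```

```bash
python3 - <<'E'
from h import *
snap('wrist','w17.png')
im=cv2.imread('pics/w17.png')[100:320,220:420]; cv2.imwrite('pics/w17c.png',cv2.resize(im,None,fx=2.7,fy=2.7,interpolation=cv2.INTER_CUBIC))
E
```

```text
(no output)
```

View pics/w17c.png

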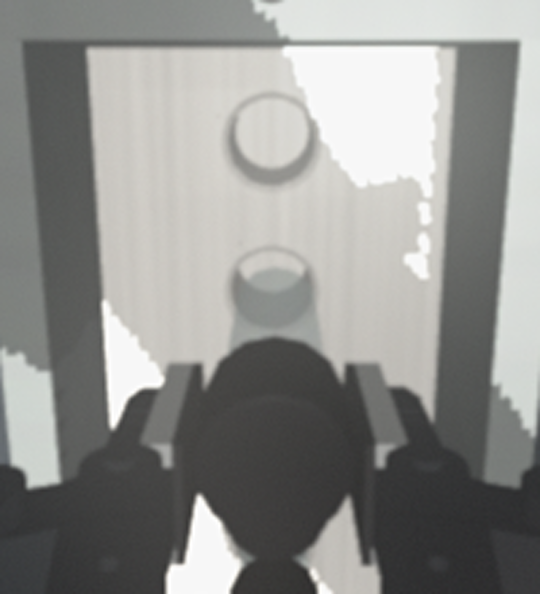

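Same alignment again, so I insert tube 3 and release it.

Call:
{"api": "carry_out", "payload": {
  "deltas": [
    [0, 0, -0.003, 0, 0, 0],
    [0, 0, -0.007, 0, 0, 0],
    [0, 0, -0.012, 0, 0, 0],
    [0, 0, -0.017, 0, 0, 0],
    [0, 0, -0.022, 0, 0, 0],
    [0, 0, -0.027, 0, 0, 0],
    [0, 0, -0.03, 0, 0, 0],
    [0, 0, -0.03, 0, 0, 0]
  ]
}}

```text
time: 44.9
position: [0.5586, 0.0243, 0.145]
tool_rot: [[-0.0, -0.977, 0.214], [0.0, 0.214, 0.977], [-1.0, 0.0, -0.0]]
ft_force: [1.7, 0.6, -1.9]
grip_width: 0.029
```

Call:
{"api": "carry_out", "payload": {
  "deltas": [
    [0, 0, -0.005, 0, 0, 0],
    [0, 0, -0.01, 0, 0, 0],
    [0, 0, -0.015, 0, 0, 0],
    [0, 0, -0.02, 0, 0, 0],
    [0, 0, -0.025, 0, 0, 0],
    [0, 0, -0.029, 0, 0, 0],
    [0, 0, -0.031, 0, 0, 0],
    [0, 0, -0.033, 0, 0, 0],
    [0, 0, -0.033, 0, 0, 0]
  ]
}}

```text
time: 46.02
position: [0.5589, 0.0242, 0.1141]
tool_rot: [[0.001, -0.977, 0.214], [-0.0, 0.214, 0.977], [-1.0, -0.001, 0.0]]
ft_force: [-2.4, 1.2, 7.8]
grip_width: 0.0287
```

Call:
{"api": "carry_out", "payload": {
  "deltas": [
    [0, 0, 0, 0, 0, 0],
    [0, 0, 0, 0, 0, 0],
    [0, 0, 0, 0, 0, 0],
    [0, 0, 0.01, 0, 0, 0],
    [0, 0, 0.03, 0, 0, 0],
    [0, 0, 0.06, 0, 0, 0],
    [0, 0, 0.1, 0, 0, 0],
    [0, 0, 0.14, 0, 0, 0],
    [0, 0, 0.17, 0, 0, 0],
    [0, 0, 0.17, 0, 0, 0]
  ],
  "claw": 0.05
}}

```text
time: 47.28
position: [0.5595, 0.024, 0.2873]
tool_rot: [[0.007, -0.977, 0.215], [0.001, 0.215, 0.977], [-1.0, -0.007, 0.003]]
ft_force: [0.4, -0.4, 0.0]
grip_width: 0.05
```

Call:
{"api": "carry_out", "payload": {
  "deltas": [
    [0, -0.02, 0, 0, 0, -4],
    [0, -0.05, 0, 0, 0, -10],
    [0, -0.085, 0, 0, 0, -17],
    [0, -0.12, 0, 0, 0, -25],
    [0, -0.155, 0, 0, 0, -33],
    [0, -0.19, 0, 0, 0, -41],
    [0, -0.225, 0, 0, 0, -49],
    [0, -0.255, 0, 0, 0, -56],
    [0, -0.285, 0, 0, 0, -62],
    [0, -0.307, 0, 0, 0, -67],
    [0.0013, -0.3164, 0, 0, 0, -69.6],
    [0.0013, -0.3164, 0, 0, 0, -69.6]
  ]
}}

```text
time: 48.78
position: [0.5596, -0.2928, 0.2817]
tool_rot: [[-0.001, -0.138, 0.99], [0.0, 0.99, 0.138], [-1.0, 0.001, -0.001]]
ft_force: [-0.1, 0.0, -0.1]
grip_width: 0.0498
```

Call:
{"api": "carry_out", "payload": {
  "deltas": [
    [0, 0, -0.02, 0, 0, 0],
    [0, 0, -0.045, 0, 0, 0],
    [0, 0, -0.07, 0, 0, 0],
    [0, 0, -0.09, 0, 0, 0],
    [0, 0, -0.11, 0, 0, 0],
    [0, 0, -0.13, 0, 0, 0],
    [0, 0, -0.145, 0, 0, 0],
    [0, 0, -0.16, 0, 0, 0],
    [0, 0, -0.17, 0, 0, 0],
    [0, 0, -0.174, 0, 0, 0],
    [0, 0, -0.174, 0, 0, 0]
  ]
}}

```text
time: 50.15
position: [0.56, -0.2923, 0.1084]
tool_rot: [[0.0, -0.139, 0.99], [-0.0, 0.99, 0.139], [-1.0, -0.0, 0.0]]
ft_force: [-0.2, -1.2, -0.6]
grip_width: 0.0499
```

```bash
python3 - <<'E'
from h import *
snap('wrist','w18.png');snap('top','t18.png')
E
```

```text
(no output)
```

View pics/w18.png

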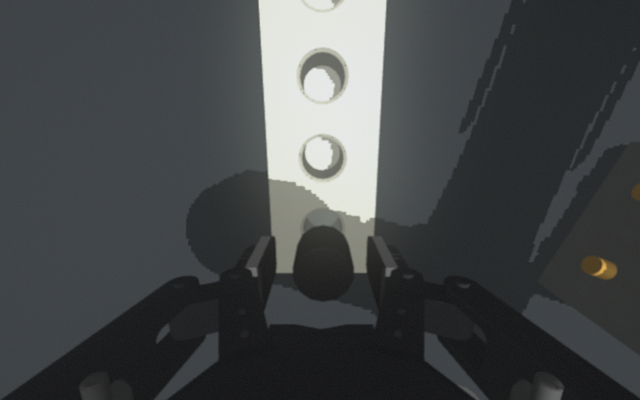

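View pics/t18.png

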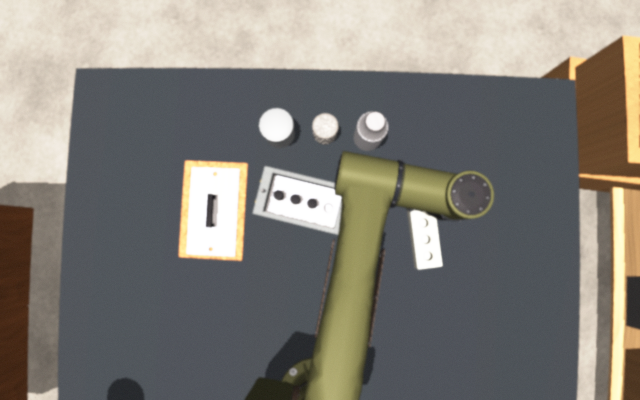

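Three caps are in the sampler, the cover is still on the pad, and the last tube is centred in the jaws.

Call:
{"api": "carry_out", "payload": {
  "deltas": [
    [0, 0, 0, 0, 0, 0],
    [0, 0, 0, 0, 0, 0],
    [0, 0, 0, 0, 0, 0],
    [0, 0, 0, 0, 0, 0],
    [0, 0, 0, 0, 0, 0]
  ],
  "claw": 0.015,
  "newtons": 40
}}

```text
time: 50.88
position: [0.5603, -0.2924, 0.109]
tool_rot: [[0.001, -0.14, 0.99], [-0.0, 0.99, 0.14], [-1.0, -0.001, 0.001]]
ft_force: [0.5, -0.0, 4.9]
grip_width: 0.0286
```

Call:
{"api": "carry_out", "payload": {
  "deltas": [
    [0, 0, 0.005, 0, 0, 0],
    [0, 0, 0.015, 0, 0, 0],
    [0, 0, 0.03, 0, 0, 0],
    [0, 0, 0.05, 0, 0, 0],
    [0, 0, 0.075, 0, 0, 0],
    [0, 0, 0.1, 0, 0, 0],
    [0, 0, 0.125, 0, 0, 0],
    [0, 0, 0.15, 0, 0, 0],
    [0, 0, 0.167, 0, 0, 0],
    [0, 0, 0.174, 0, 0, 0],
    [0, 0, 0.174, 0, 0, 0]
  ]
}}

```text
time: 52.25
position: [0.56, -0.2922, 0.2823]
tool_rot: [[0.0, -0.139, 0.99], [0.0, 0.99, 0.139], [-1.0, 0.0, 0.0]]
ft_force: [-0.1, -1.0, -1.1]
grip_width: 0.0286
```

Call:
{"api": "carry_out", "payload": {
  "deltas": [
    [-0.001, 0.018, 0, 0, 0, 4],
    [-0.002, 0.045, 0, 0, 0, 10],
    [-0.003, 0.075, 0, 0, 0, 17],
    [-0.004, 0.105, 0, 0, 0, 25],
    [-0.005, 0.135, 0, 0, 0, 33],
    [-0.006, 0.165, 0, 0, 0, 41],
    [-0.007, 0.195, 0, 0, 0, 49],
    [-0.009, 0.22, 0, 0, 0, 56],
    [-0.01, 0.245, 0, 0, 0, 62],
    [-0.011, 0.262, 0, 0, 0, 67],
    [-0.0116, 0.2695, 0, 0, 0, 69.6],
    [-0.0116, 0.2695, 0, 0, 0, 69.6]
  ]
}}

```text
time: 53.75
position: [0.5482, -0.0226, 0.2817]
tool_rot: [[-0.001, -0.977, 0.215], [-0.0, 0.215, 0.977], [-1.0, 0.001, -0.0]]
ft_force: [0.5, -0.0, -0.5]
grip_width: 0.0286
```

Call:
{"api": "carry_out", "payload": {
  "deltas": [
    [0, 0, -0.02, 0, 0, 0],
    [0, 0, -0.04, 0, 0, 0],
    [0, 0, -0.06, 0, 0, 0],
    [0, 0, -0.08, 0, 0, 0],
    [0, 0, -0.095, 0, 0, 0],
    [0, 0, -0.107, 0, 0, 0],
    [0, 0, -0.107, 0, 0, 0]
  ]
}}

```text
time: 54.62
position: [0.548, -0.0228, 0.1743]
tool_rot: [[-0.002, -0.977, 0.214], [-0.0, 0.214, 0.977], [-1.0, 0.001, -0.001]]
ft_force: [-0.6, 0.2, 0.1]
grip_width: 0.0286
```

```bash
python3 - <<'E'
from h import *
snap('wrist','w19.png')
im=cv2.imread('pics/w19.png')[100:320,220:420]; cv2.imwrite('pics/w19c.png',cv2.resize(im,None,fx=2.7,fy=2.7,interpolation=cv2.INTER_CUBIC))
E
```

```text
(no output)
```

View pics/w19c.png

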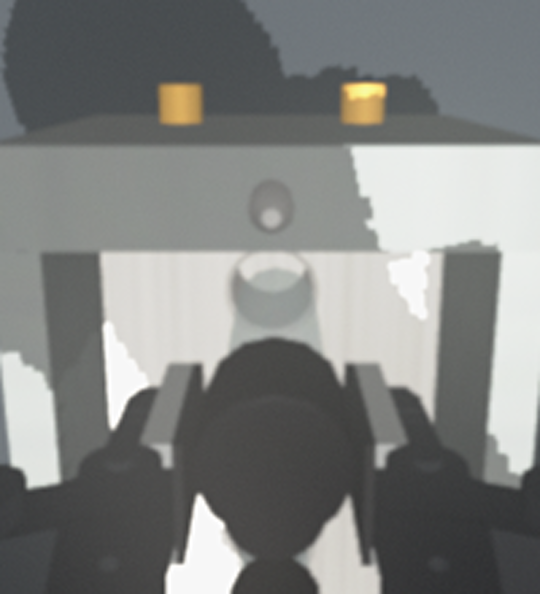

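Call:
{"api": "carry_out", "payload": {
  "deltas": [
    [0, 0, -0.003, 0, 0, 0],
    [0, 0, -0.007, 0, 0, 0],
    [0, 0, -0.012, 0, 0, 0],
    [0, 0, -0.017, 0, 0, 0],
    [0, 0, -0.022, 0, 0, 0],
    [0, 0, -0.027, 0, 0, 0],
    [0, 0, -0.03, 0, 0, 0],
    [0, 0, -0.03, 0, 0, 0]
  ]
}}

```text
time: 55.68
position: [0.5483, -0.0226, 0.145]
tool_rot: [[-0.0, -0.977, 0.214], [0.0, 0.214, 0.977], [-1.0, 0.0, 0.0]]
ft_force: [-0.1, 1.2, -0.7]
grip_width: 0.0286
```

Call:
{"api": "carry_out", "payload": {
  "deltas": [
    [0, 0, -0.005, 0, 0, 0],
    [0, 0, -0.01, 0, 0, 0],
    [0, 0, -0.015, 0, 0, 0],
    [0, 0, -0.02, 0, 0, 0],
    [0, 0, -0.025, 0, 0, 0],
    [0, 0, -0.029, 0, 0, 0],
    [0, 0, -0.031, 0, 0, 0],
    [0, 0, -0.033, 0, 0, 0],
    [0, 0, -0.033, 0, 0, 0]
  ]
}}

```text
time: 56.8
position: [0.5486, -0.0228, 0.114]
tool_rot: [[0.001, -0.977, 0.214], [-0.0, 0.214, 0.977], [-1.0, -0.001, -0.0]]
ft_force: [-3.6, 1.3, 7.1]
grip_width: 0.0288
```

Call:
{"api": "carry_out", "payload": {
  "deltas": [
    [0, 0, 0, 0, 0, 0],
    [0, 0, 0, 0, 0, 0],
    [0, 0, 0, 0, 0, 0],
    [0, 0, 0.01, 0, 0, 0],
    [0, 0, 0.03, 0, 0, 0],
    [0, 0, 0.06, 0, 0, 0],
    [0, 0, 0.1, 0, 0, 0],
    [0, 0, 0.14, 0, 0, 0],
    [0, 0, 0.19, 0, 0, 0],
    [0, 0, 0.22, 0, 0, 0],
    [0, 0, 0.22, 0, 0, 0]
  ],
  "claw": 0.05
}}

```text
time: 58.18
position: [0.5489, -0.023, 0.3372]
tool_rot: [[0.007, -0.977, 0.215], [0.001, 0.215, 0.977], [-1.0, -0.007, 0.002]]
ft_force: [0.3, 0.6, -0.3]
grip_width: 0.05
```

```bash
python3 - <<'E'
from h import *
snap('wrist','w20.png');snap('top','t20.png');snap('scene','s20.png')
im=cv2.imread('pics/s20.png')[110:300,230:430]; cv2.imwrite('pics/s20c.png',cv2.resize(im,None,fx=3,fy=3,interpolation=cv2.INTER_CUBIC))
im=cv2.imread('pics/t20.png')[140:280,160:380]; cv2.imwrite('pics/t20c.png',cv2.resize(im,None,fx=3.5,fy=3.5,interpolation=cv2.INTER_CUBIC))
E
```

```text
(no output)
```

View pics/w20.png

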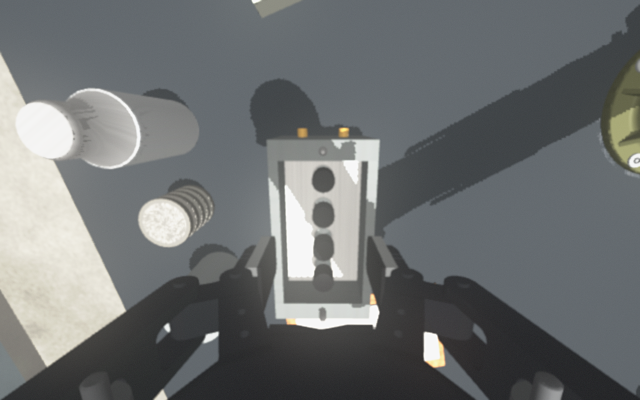

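View pics/s20c.png

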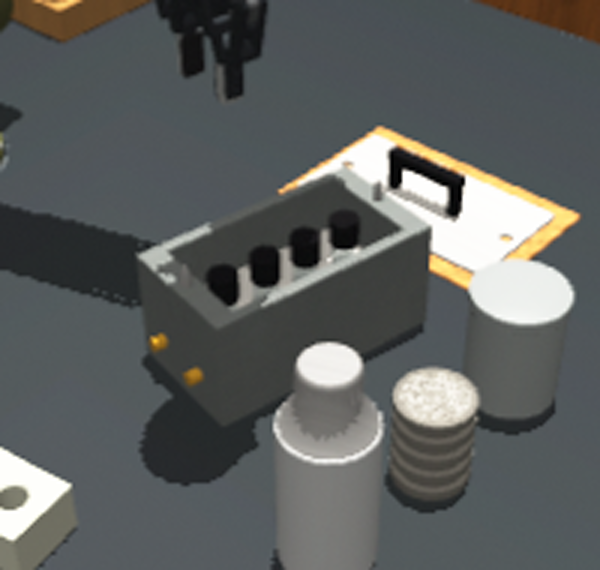

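View pics/t20c.png

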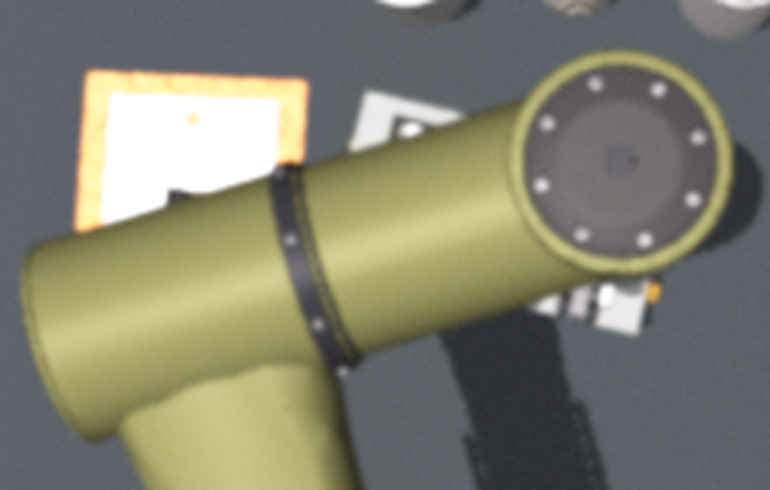

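All four caps stand at equal height and the cover is on the pad. I return to the pose of picture w6 to check whether the cover has shifted.

Call:
{"api": "carry_out", "payload": {
  "deltas": [
    [0, 0.035, 0.003, 0, 0, 10],
    [-0.002, 0.07, 0.003, 0, 0, 20],
    [-0.004, 0.105, 0.003, 0, 0, 30],
    [-0.006, 0.14, 0.003, 0, 0, 40],
    [-0.008, 0.175, 0.003, 0, 0, 50],
    [-0.009, 0.21, 0.003, 0, 0, 60],
    [-0.01, 0.245, 0.003, 0, 0, 70],
    [-0.011, 0.28, 0.003, 0, 0, 80],
    [-0.012, 0.315, 0.003, 0, 0, 90],
    [-0.0134, 0.3456, 0.003, 0, 0, 101.4],
    [-0.0134, 0.3456, 0.003, 0, 0, 101.4],
    [-0.0134, 0.3456, 0.003, 0, 0, 101.4]
  ],
  "claw": 0.06
}}

```text
time: 59.82
position: [0.5349, 0.3224, 0.3347]
tool_rot: [[-0.001, -0.019, -1.0], [-0.001, -1.0, 0.019], [-1.0, 0.001, 0.001]]
ft_force: [0.2, -0.5, 0.3]
grip_width: 0.0601
```

```bash
python3 - <<'E'
from h import *
snap('wrist','w21.png')
a=cv2.imread('pics/w6.png')[60:260,240:400];b=cv2.imread('pics/w21.png')[60:260,240:400]
cv2.imwrite('pics/w21c.png',cv2.resize(np.hstack([a,b]),None,fx=2.5,fy=2.5,interpolation=cv2.INTER_CUBIC))
E
```

```text
(no output)
```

View pics/w21c.png

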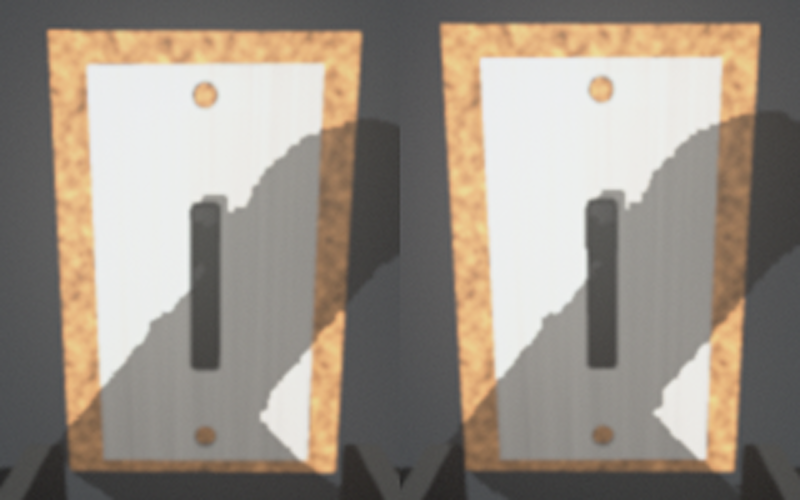

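The cover has the same margins to the pad in both pictures, so it has not moved. I regrasp it at the release pose.

Call:
{"api": "carry_out", "payload": {
  "deltas": [
    [0, 0, -0.03, 0, 0, 0],
    [0, 0, -0.07, 0, 0, 0],
    [0, 0, -0.11, 0, 0, 0],
    [0, 0, -0.15, 0, 0, 0],
    [0, 0, -0.18, 0, 0, 0],
    [0, 0, -0.205, 0, 0, 0],
    [0, 0, -0.23, 0, 0, 0],
    [0, 0, -0.25, 0, 0, 0],
    [0, 0, -0.265, 0, 0, 0],
    [0, 0, -0.275, 0, 0, 0],
    [0, 0, -0.278, 0, 0, 0],
    [0, 0, -0.278, 0, 0, 0]
  ]
}}

```text
time: 61.38
position: [0.5352, 0.3231, 0.0577]
tool_rot: [[0.001, -0.017, -1.0], [0.0, -1.0, 0.017], [-1.0, -0.0, -0.001]]
ft_force: [0.5, -0.3, 0.3]
grip_width: 0.0601
```

Call:
{"api": "carry_out", "payload": {
  "deltas": [
    [0, 0, 0, 0, 0, 0],
    [0, 0, 0, 0, 0, 0],
    [0, 0, 0, 0, 0, 0],
    [0, 0, 0, 0, 0, 0],
    [0, 0, 0, 0, 0, 0],
    [0, 0, 0, 0, 0, 0]
  ],
  "claw": 0.005,
  "newtons": 60
}}

```text
time: 62.12
position: [0.5352, 0.3231, 0.0579]
tool_rot: [[0.001, -0.017, -1.0], [0.0, -1.0, 0.017], [-1.0, -0.0, -0.001]]
ft_force: [-1.7, -0.3, 5.5]
grip_width: 0.0168
```

Call:
{"api": "carry_out", "payload": {
  "deltas": [
    [0, 0, 0.005, 0, 0, 0],
    [0, 0, 0.015, 0, 0, 0],
    [0, 0, 0.03, 0, 0, 0],
    [0, 0, 0.05, 0, 0, 0],
    [0, 0, 0.08, 0, 0, 0],
    [0, 0, 0.11, 0, 0, 0],
    [0, 0, 0.14, 0, 0, 0],
    [0, 0, 0.17, 0, 0, 0],
    [0, 0, 0.2, 0, 0, 0],
    [0, 0, 0.216, 0, 0, 0],
    [0, 0, 0.216, 0, 0, 0]
  ]
}}

```text
time: 63.5
position: [0.5352, 0.3231, 0.275]
tool_rot: [[0.002, -0.017, -1.0], [0.002, -1.0, 0.017], [-1.0, -0.002, -0.002]]
ft_force: [0.6, 0.5, -3.4]
grip_width: 0.0171
```

```bash
python3 - <<'E'
from h import *
snap('wrist','w22.png')
a=cv2.imread('pics/w4.png')[0:200,180:470];b=cv2.imread('pics/w22.png')[0:200,180:470]
cv2.imwrite('pics/w22c.png',cv2.resize(np.vstack([a,b]),None,fx=1.5,fy=1.5,interpolation=cv2.INTER_CUBIC))
E
```

```text
(no output)
```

View pics/w22c.png

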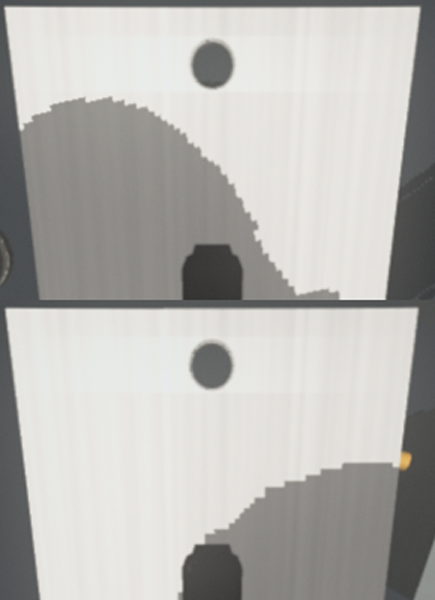

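Call:
{"api": "carry_out", "payload": {
  "deltas": [
    [0.002, -0.015, 0, 0, 0, -7],
    [0.005, -0.04, 0, 0, 0, -16],
    [0.008, -0.07, 0, 0, 0, -25],
    [0.011, -0.1, 0, 0, 0, -35],
    [0.014, -0.13, 0, 0, 0, -45],
    [0.017, -0.16, 0, 0, 0, -55],
    [0.02, -0.19, 0, 0, 0, -65],
    [0.022, -0.22, 0, 0, 0, -75],
    [0.024, -0.245, 0, 0, 0, -85],
    [0.026, -0.265, 0, 0, 0, -94],
    [0.028, -0.275, 0, 0, 0, -101.5],
    [0.028, -0.275, 0, 0, 0, -101.5]
  ]
}}

```text
time: 65.05
position: [0.5626, 0.0473, 0.2716]
tool_rot: [[-0.003, -0.976, 0.216], [-0.001, 0.216, 0.976], [-1.0, 0.002, -0.001]]
ft_force: [-0.6, 0.6, -4.1]
grip_width: 0.0169
```

Call:
{"api": "carry_out", "payload": {
  "deltas": [
    [0, 0, -0.01, 0, 0, 0],
    [0, 0, -0.025, 0, 0, 0],
    [0, 0, -0.04, 0, 0, 0],
    [0, 0, -0.055, 0, 0, 0],
    [0, 0, -0.065, 0, 0, 0],
    [0, 0, -0.07, 0, 0, 0],
    [0, 0, -0.07, 0, 0, 0]
  ]
}}

```text
time: 65.92
position: [0.563, 0.0478, 0.2032]
tool_rot: [[-0.0, -0.976, 0.216], [-0.0, 0.216, 0.976], [-1.0, 0.0, -0.0]]
ft_force: [0.2, -0.5, -3.2]
grip_width: 0.0171
```

```bash
python3 - <<'E'
from h import *
snap('wrist','w23.png');snap('scene','s23.png')
im=cv2.imread('pics/s23.png')[110:300,230:430]; cv2.imwrite('pics/s23c.png',cv2.resize(im,None,fx=3,fy=3,interpolation=cv2.INTER_CUBIC))
im=cv2.imread('pics/w23.png')[0:150,180:470];cv2.imwrite('pics/w23c.png',cv2.resize(im,None,fx=2.5,fy=2.5,interpolation=cv2.INTER_CUBIC))
E
```

```text
(no output)
```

View pics/w23c.png

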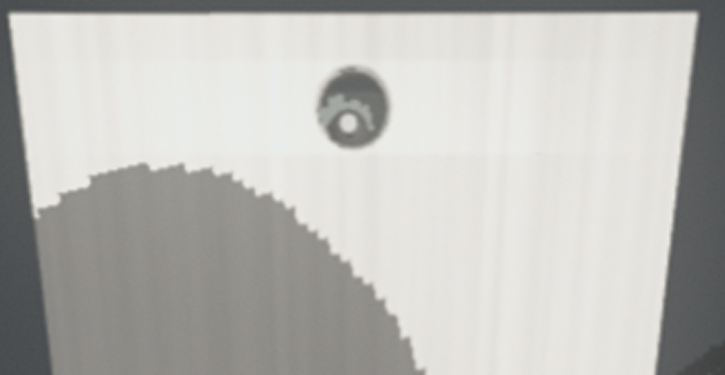

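View pics/s23c.png

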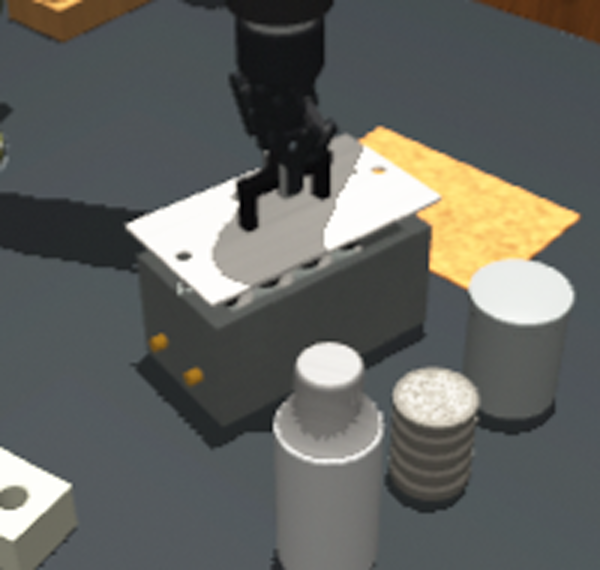

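```bash
python3 - <<'E'
from h import *
f='w23.png'
h=atz(f,(180+353.5/2.5,107.5/2.5),.154);p=atz(f,(180+348/2.5,122/2.5),.142)
u=np.array([.2147,.9767,0]);v=np.array([-.9767,.2147,0])
print((p-h)@u*1000,(p-h)@v*1000,h,p)
# reference: seated picture w3
for f2,hh,pp in [('w3.png',(321.2,42.2),(320.5,33))]:
    h=atz(f2,hh,.125);p=atz(f2,pp,.142);print((p-h)@u*1000,(p-h)@v*1000)
im=cv2.imread('pics/w3.png')[0:100,260:380];cv2.imwrite('pics/w3c.png',cv2.resize(im,None,fx=5,fy=5,interpolation=cv2.INTER_CUBIC))
E
```

```text
-0.07212403159546259 -1.2532555219991877 [ 0.53824535 -0.05981249  0.154     ] [ 0.53945387 -0.06015199  0.142     ]
0.4574720844858901 -0.3446815020169298
```

View pics/w3c.png

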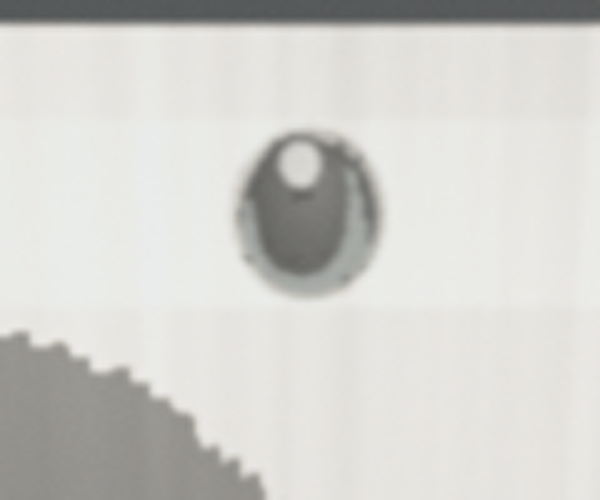

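Call:
{"api": "carry_out", "payload": {
  "deltas": [
    [0.0008, -0.0002, 0, 0, 0, 0.1],
    [0.0008, -0.0002, -0.004, 0, 0, 0.1],
    [0.0008, -0.0002, -0.008, 0, 0, 0.1],
    [0.0008, -0.0002, -0.012, 0, 0, 0.1],
    [0.0008, -0.0002, -0.016, 0, 0, 0.1],
    [0.0008, -0.0002, -0.019, 0, 0, 0.1],
    [0.0008, -0.0002, -0.022, 0, 0, 0.1],
    [0.0008, -0.0002, -0.022, 0, 0, 0.1]
  ]
}}

```text
time: 67.03
position: [0.5637, 0.0477, 0.181]
tool_rot: [[-0.001, -0.977, 0.214], [-0.0, 0.214, 0.977], [-1.0, 0.0, -0.0]]
ft_force: [0.4, -0.2, -3.6]
grip_width: 0.0169
```

```bash
python3 - <<'E'
from h import *
snap('wrist','w24.png');snap('scene','s24.png')
im=cv2.imread('pics/s24.png')[150:280,250:410]; cv2.imwrite('pics/s24c.png',cv2.resize(im,None,fx=4,fy=4,interpolation=cv2.INTER_CUBIC))
im=cv2.imread('pics/w24.png')[0:100,260:380];cv2.imwrite('pics/w24c.png',cv2.resize(im,None,fx=5,fy=5,interpolation=cv2.INTER_CUBIC))
E
```

```text
(no output)
```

View pics/w24c.png

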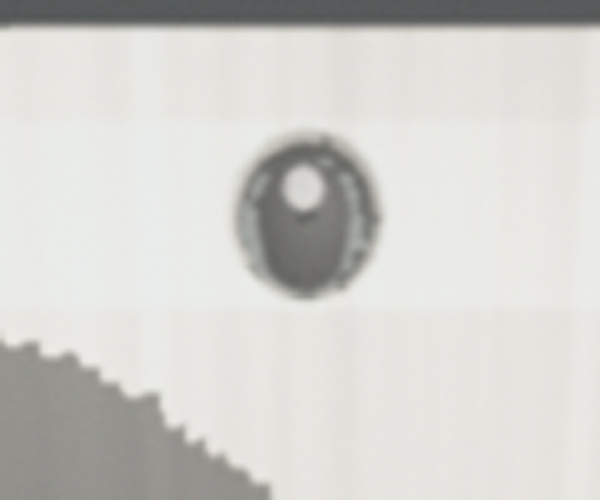

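View pics/s24c.png

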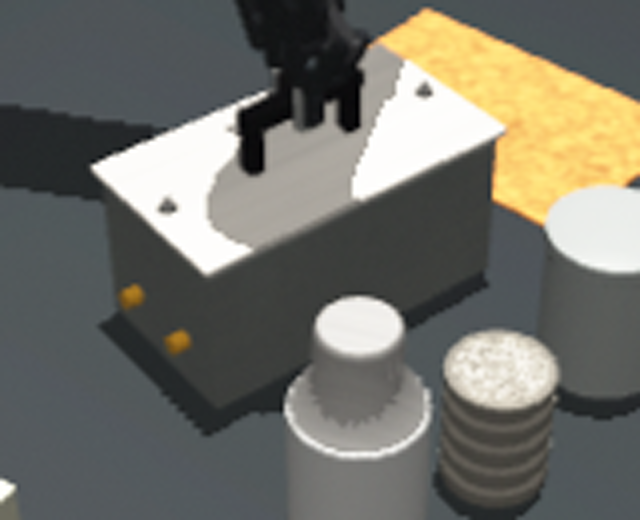

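Both pins are through their holes with no contact force, and the near pin is centred at (303,190) in the crop. I lower the last 7 mm.

Call:
{"api": "carry_out", "payload": {
  "deltas": [
    [0, 0, -0.003, 0, 0, 0],
    [0, 0, -0.005, 0, 0, 0],
    [0, 0, -0.007, 0, 0, 0],
    [0, 0, -0.008, 0, 0, 0],
    [0, 0, -0.008, 0, 0, 0]
  ]
}}

```text
time: 67.75
position: [0.5637, 0.0477, 0.1749]
tool_rot: [[0.001, -0.977, 0.214], [-0.0, 0.214, 0.977], [-1.0, -0.001, 0.0]]
ft_force: [-5.3, 1.2, 3.6]
grip_width: 0.0169
```

Call:
{"api": "carry_out", "payload": {
  "deltas": [
    [0, 0, 0, 0, 0, 0],
    [0, 0, 0, 0, 0, 0],
    [0, 0, 0, 0, 0, 0],
    [0, 0, 0, 0, 0, 0],
    [0, 0, 0.01, 0, 0, 0],
    [0, 0, 0.03, 0, 0, 0],
    [0, 0, 0.06, 0, 0, 0],
    [0, -0.02, 0.1, 0, 0, 0],
    [0, -0.05, 0.14, 0, 0, 0],
    [-0.02, -0.085, 0.165, 0, 0, 0],
    [-0.02, -0.085, 0.165, 0, 0, 0],
    [-0.02, -0.085, 0.165, 0, 0, 0]
  ],
  "claw": 0.06
}}

```text
time: 69.25
position: [0.5437, -0.0372, 0.3389]
tool_rot: [[0.001, -0.977, 0.215], [0.001, 0.215, 0.977], [-1.0, -0.001, 0.001]]
ft_force: [0.4, 0.6, -0.8]
grip_width: 0.0605
```

```bash
python3 - <<'E'
from h import *
snap('wrist','w25.png');snap('scene','s25.png')
im=cv2.imread('pics/s25.png')[150:280,250:410]; cv2.imwrite('pics/s25c.png',cv2.resize(im,None,fx=4,fy=4,interpolation=cv2.INTER_CUBIC))
im=cv2.imread('pics/w25.png')[130:350,220:420];cv2.imwrite('pics/w25c.png',cv2.resize(im,None,fx=2.7,fy=2.7,interpolation=cv2.INTER_CUBIC))
E
```

```text
(no output)
```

View pics/w25c.png

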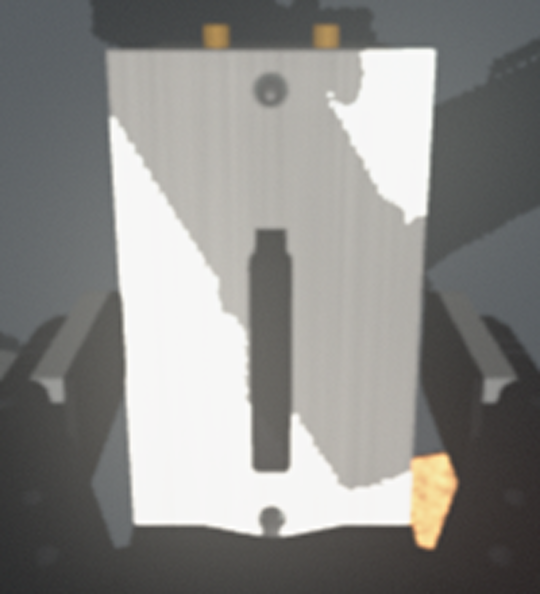

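View pics/s25c.png

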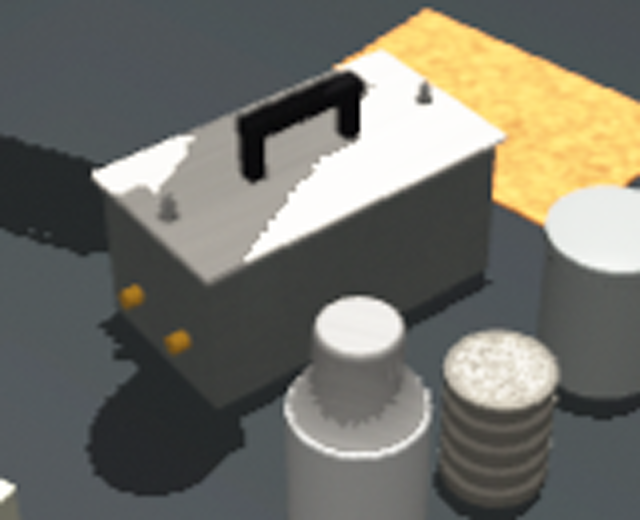

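```bash
python3 - <<'E'
from fit import *
M=[(-.13,-.072,.125),(-.13,.072,.125),(.13,-.072,.125),(.13,.072,.125)]
px=[(220+u/2.7,130+v/2.7) for u,v in [(106,48),(436,47),(133,524),(413,524)]]
x0=[.5625,.047,np.radians(77.5)]
x,r=fit('w25.png',M[:],px,x0);print(x,np.degrees(x[2]),r.tolist())
a=cv2.imread('pics/s0.png'.replace('s0','scene0'))[150:280,250:410]; b=cv2.imread('pics/s25.png')[150:280,250:410]
cv2.imwrite('pics/cmp.png',np.hstack([cv2.resize(a,None,fx=2.4,fy=2.4),cv2.resize(b,None,fx=2.4,fy=2.4)]))
E
```

```text
[0.56215095 0.04770554 1.35734666] 77.77023497270814 [[0.3, -1.0], [-0.3, -1.1], [1.6, 7.1], [-1.6, 6.8]]
```

View pics/cmp.png

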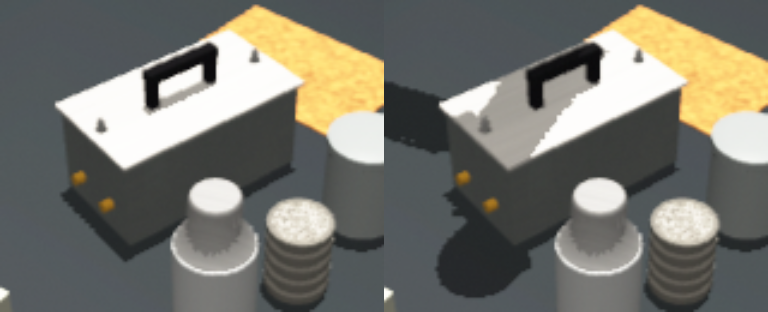

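The cover is seated just as at the start, since the two scene pictures match, and the gripper is clear. The large far-corner residuals in the fit come from the gripper hiding the plate's far edge.

```bash
python3 -c "
from rig import robot
print(robot.sign_off())"
```

```text
the job is handed in; nothing more can be done
None
```

I handed the job in at about 69 s; `sign_off` reports no verdict, so the result below rests on my own checks.

- **Cover off:** I lifted it off the pins and laid it flat and centred on the cork pad. It had not moved when I came back for it.
- **Tubes:** All four went from the rack into wells 3, 2, 1 and 0, in that order. I felt each one touch the well floor at the same height with about 7 N, and all four caps stood upright and level afterwards.
- **Cover back:** I regrasped it and lowered it over both pins until it touched the rim, then let go. In the last pictures both pins come through their holes, and the cover looks the same as at the start.
- **Bystanders:** The canister, heater core and flask stand where they were, and the gripper is clear of everything.

**Checks that disagreed:**
- **Final cover fit:** The far-corner residuals were about 7 px, because the gripper hid the plate's far edge. I relied on the near edge, the pins and the scene picture instead.
- **Sampler position:** The sampler's position along its length differed by 1–2 mm between camera views.

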